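Load a block into the angle-drilling jig and clamp it

TASK

Get the beech block ready for drilling in the angle jig: push it gently, end first, up the ramp between the guides and under the drill-bush plate until it rests against the end stop, without pushing the stop out of its setting. Then swing the cam lever all the way round, so that it points down the ramp and clamps the block. Do not disturb the jar, marker, awl and white cap lying round the jig.

Things in the scene. Friction and masses are not known exactly. Their poses are not given: they have to be found in the camera images.
- block_center (a point): centre of the plain beech block, 26 x 70 x 22 mm (its own x, y, z; z up), about 30 g, lying loose on the bench on its 26 x 70 face. The point has the block's axes: y runs along its length. Either end may go first.
- jig: angle-drilling jig fixed to the bench: plywood wedge with aluminium guides. Origin: middle of the ramp's toe, on the bench top; +x points up the ramp (horizontally), y to its left, z up. The bed starts level with the bench at the origin and rises at 8 degrees for 190 mm. The wedge is 84 mm wide (y = -52 to +32 mm).
- channel_mouth (a point): on the bed 20 mm up from the toe, midway between the guides, where the straight channel begins (jig axes). Channel: fence face at jig y = +13 mm, guide rail face at y = -15.5 mm, walls 13 mm high above the bed; below this point they flare to about 46 mm wide at the toe. Pushing the block along takes 1 N or less, a few N where it straightens in the guides.
- bush_top (a point): top of the drill bush, 56 mm above the bench, on the level steel bush plate that reaches over the channel from a column on the fence side (jig x = 86 to 112 mm, y = -14 to +29 mm, underside at z = 41.5 mm, top 49.5 mm). The block passes under it with about 4 mm to spare and cannot be lowered in from above.
- stop_range (a point): fixed point on the jig, 131 mm up the bed from the toe, 11 mm off it: middle of the settings of the end stop (steel carriage, black lock knob to z = 62 mm). Its flat face is set 116 to 146 mm up the bed, unmeasured: find it by touch. The block's tail is then 46 to 76 mm up the bed. The stop is only finger-tight: it slips at about 8 N; slipped 2 mm, its setting is lost.
- cam_lever (a joint): cam lever's angle: 0 to 0.2 at the start, open, pointing to the jig's -y; grows clockwise seen from above, ends at 1.62; at 1.57 it points down the ramp (jig -x) and the cam holds the block hardest against the fence. Friction 0.05 N m, about 0.4 N m in the last third when the cam bears on a block; stays where left. Vertical pivot at jig x = 90, y = -28 mm.
- lever_knob (a point): middle of the upright black knob at the lever's end, 75 mm from the pivot: round, 14 mm diameter, 26 mm high (z = 36 to 62 mm above the bench, point at 49 mm); can be gripped from above or pushed.
- screw_jar: clear jar with a white lid, 52 mm diameter, 66 mm high, bystander; origin under its centre.
- red_marker: red and black marker pen lying flat, 138 mm long (along its y), 18 mm thick, bystander; origin under its centre.
- scribing_awl: awl with a wooden handle, 135 mm long (along its y), 27 mm thick, bystander; origin under its centre.
- loose_cap: plain white screw cap, 36 mm diameter, 18 mm high, bystander; origin under its centre.
There are look-alikes about, which are no part of the job. What is shaped like the part that bears block_center but red is not meant.

How it is judged:
By the outcome, as a careful person would: the job done as asked, in the order asked, and still so for the second after the job is handed in, with the robot touching nothing.
It also fails if it takes over 66 s, if anything falls off the work surface, if the arm or the gripper's body presses on something with over 40 N, if the wrist force passes 120 N, or if a joint passes its speed limit or range.

ROBOT

A 6-joint arm with a two-finger parallel gripper is mounted at the origin on a cart in front of the work surface, level with it; the furniture and walls round the work are solid. World frame = base frame: x ahead of the robot, y to its left, z up, the work surface at z = 0. Lengths are in mm, angles in rad, forces in N, time in s.
With the tool pointing down it reaches from about 275 to 750 mm from the base axis. Payload 10.2 kg.
Tool frame: the origin (TCP) lies midway between the tips of the shut fingers; the grasp point (between the pads) lies 19 mm behind it; z points along the fingers, y is the direction in which the jaws open and shut (so a half turn about z gives the same grasp; the last joint's range is limited). The gripper opens to 85 mm and grips with 20 to 120 N. Pads are 22 mm wide; open, the fingers measure 114 mm over their backs; the gripper's body (76 mm by 85 mm) begins 54 mm behind the grasp point. The pads swing forward as they close: fully open they stand 13 mm farther back than shut.
Start: joints at [-1.35, 0.313, 1.498, -0, 1.331, -0.223], TCP at [225.41, -474.153, 231.294] pointing down, gripper open.
Joint ranges: [-2.94, 2.94], [-0.97, 2.17], [0.19, 2.56], [-1.23, 4.37], [0.02, 3.11], [-2.88, 2.88]. Speed limits (rad/s): [2.39, 2.39, 3.01, 3.14, 3.14, 3.14].

INTERFACE

Orientations are given as a unit quaternion [w, x, y, z].
In Python, from rig import ctrl gives the robot as it stands.
- The arm moves only by the tool carry_out, never from a script. Its argument "plan" is a list of rows, each a list of 3 entries, a list of its own where there are three numbers: the finger opening in mm, from 0 to 85.4, then the shift along the tool's x, y, z in mm, then the turn, a rotation vector about the tool's x, y, z in units of 6 degrees (1.0 is 6 degrees). In form: [[grip, [x, y, z], [ax, ay, az]], ...]. A call has 1 to 20 rows; each row shifts and turns the commanded pose from where the row before left it, along the tool's axes as they then stand; what a row does not reach is not made up. A row lasts 1/12 s, in which the tool goes at most 41.7 mm and 7.16 degrees, less where a joint would pass 70% of its speed; a pose out of reach is approached as far as the arm can. A call with a gripper value outside its range is refused whole. The fingers move at their own pace and stop on an object; "grip_force" is the grip in N (left out, the last holds). Time passes only in rows, so rows that do not move let the fingers close. It gives the time, the measured TCP pose, the force and the opening at its end, in the units of the state.
- ctrl.sense(): the state, without advancing time (a new reading comes with each control period).
- ctrl.capture(name): name is "scene" or "top"; returns a dict with "color" (420x560x3 uint8, blue, green, red), "range_z" (420x560 float32, mm along the optical axis (not along the pixel's ray), 0 where there is no reading), "fx", "fy", "cx", "cy" (pixels), "cam_to_world" (4x4, takes a point from camera to world coordinates). Camera axes: x right, y up, looking along -z (the intrinsics and any distortion apply to the point x, -y, -z); pixel columns grow to the right and rows downward; lengths in mm; the calibration is good to about 2 mm. A picture is of the moment at which its call begins.
- ctrl.finish_job(): hands the job in, once; it reports no verdict.
The state is a dict: "time_s": time; "joints": joint angles; "dq": joint speeds; "tau": joint torques, N m; "eef_pos": TCP position; "ee_rot": TCP orientation; "force": force on the tool from outside, world axes, zero at the start; "wrist_torque": the same for the moment, N m; "grip_width": opening from 0.0 (shut) to 1.0 (fully open).
Only numpy, scipy, OpenCV 4.12 (cv2) and the standard library are available. Lean on these libraries where they do the work, as an engineer would, in place of code of your own. Each camera call takes 0.05 s, during which the arm holds its last target.

## Working session

There is one attempt and no reset: what is moved stays moved. The work goes in short steps, Python scripts to look and compute and a tool call to move; the robot and the scene stay as the last step left them, time stands still between calls to the robot, and variables do not carry over. Pictures are saved under pics/ and viewed, and the job is handed in when it is done.

Besides the shell and the picture viewer there is one more tool, called after "Request:" in YAML: its name, and indented under it one key for each argument. carry_out: Moves the arm, as the interface text tells. Its arguments: {"type":"object","properties":{"plan":{"type":"array"},"grip_force":{"type":"number"}},"required":["plan"]}

```bash
ls; mkdir -p pics
python3 - <<'E'
from rig import ctrl
import cv2,numpy as np
print(ctrl.sense())
for n in("scene","top"):
    c=ctrl.capture(n); cv2.imwrite(f"pics/{n}0.png",c["color"]); np.savez(f"{n}0.npz",**c)
    print(n,c["fx"],c["fy"],c["cx"],c["cy"],c["cam_to_world"].round(3).tolist(),c.keys())
E
```

```text
pics
{'time_s': 0.0, 'joints': array([-1.35036898e+00,  3.13432244e-01,  1.49842802e+00,  2.21981483e-06,
        1.33097978e+00, -2.23426588e-01]), 'dq': array([-7.63676263e-04,  3.82873336e-04, -7.38238016e-04, -5.58409568e-04,
       -9.66182134e-04,  6.16620539e-05]), 'tau': array([-3.69315057e-04, -4.12269115e+01, -2.59745228e+01, -1.85138574e-04,
        4.13518137e-03,  6.04488619e-06]), 'eef_pos': array([ 225.36826033, -473.89120103,  230.7475687 ]), 'ee_rot': array([-6.23688308e-04,  9.75474985e-01,  2.20109437e-01,  2.01327765e-06]), 'force': array([-0.04542375, -0.08682472, -0.7301431 ]), 'wrist_torque': array([ 0.02449958, -0.04968718,  0.01994359]), 'grip_width': 1.0035238339245942}
scene 423.75997225943905 423.75997225943905 280.9484518297159 209.00112851765752 [[-0.897, 0.343, -0.277, 341.282], [-0.441, -0.678, 0.588, 451.834], [0.014, 0.65, 0.76, 714.386], [0.0, 0.0, 0.0, 1.0]] dict_keys(['color', 'range_z', 'fx', 'fy', 'cx', 'cy', 'cam_to_world'])
top 470.33547594813297 470.33547594813297 274.43395617088515 206.98353348538387 [[-0.015, 0.987, -0.161, 417.945], [-0.999, -0.009, 0.038, -42.769], [0.036, 0.161, 0.986, 1026.726], [0.0, 0.0, 0.0, 1.0]] dict_keys(['color', 'range_z', 'fx', 'fy', 'cx', 'cy', 'cam_to_world'])
```

View pics/scene0.png

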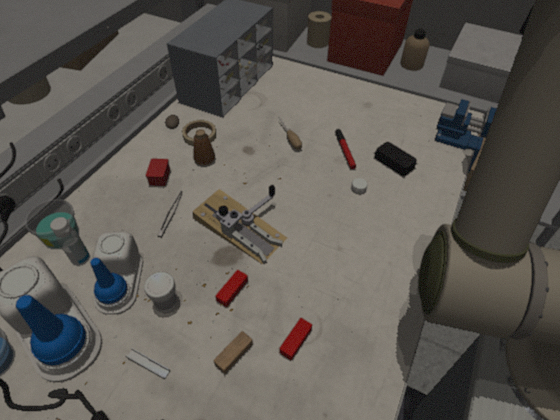

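View pics/top0.png

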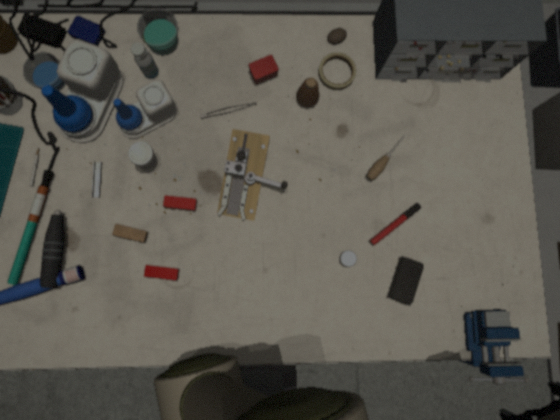

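The scene view shows the jig around (240,222) and the beech block at (233,351). In the top view the jig is at (243,175), with its toe near (237,218). The block is at (130,233), red decoys are at (180,203) and (162,272), and the lever knob is at (284,185). Next I'll measure.

```bash
cat > h.py <<'E'
import numpy as np,cv2
def load(n): return dict(np.load(n))
def world(c):
    z=c["range_z"].astype(float);v,u=np.mgrid[:z.shape[0],:z.shape[1]]
    x=(u-c["cx"])/c["fx"]*z; y=(v-c["cy"])/c["fy"]*z
    P=np.stack([x,-y,-z,np.ones_like(z)],-1)@c["cam_to_world"].T
    P=P[...,:3]; P[z==0]=np.nan; return P
def proj(c,p):
    q=np.linalg.inv(c["cam_to_world"])@np.append(p,1)
    return np.array([c["cx"]+c["fx"]*q[0]/-q[2], c["cy"]+c["fy"]*q[1]/q[2]])
def plane(c,u,v,zz):
    T=c["cam_to_world"];d=T[:3,:3]@np.array([(u-c["cx"])/c["fx"],-(v-c["cy"])/c["fy"],-1]);o=T[:3,3]
    return o+d*(zz-o[2])/d[2]
E
python3 - <<'E'
from h import *
for n,(a,b,e,f) in (("top",(95,120,305,290)),("scene",(150,160,320,380))):
    c=load(n+"0.npz");im=c["color"][b:f,a:e];
    im=cv2.convertScaleAbs(im,alpha=1.8)
    k=min(800/(e-a),600/(f-b));im=cv2.resize(im,None,fx=k,fy=k,interpolation=cv2.INTER_CUBIC);cv2.imwrite(f"pics/{n}_crop.png",im);print(k)
    P=world(c)
    pts={"top":[(130,233),(237,205),(230,216),(244,135),(262,135),(284,185),(140,155)],"scene":[(233,351),(270,190),(240,222)]}[n]
    for u,v in pts: print((u,v),P[v,u].round(1))
    m=np.isfinite(P[...,2])&(abs(P[...,2])<15); print("z med",np.median(P[...,2][m]))
    # beech block points above table
    hsv=cv2.cvtColor(c["color"],cv2.COLOR_BGR2HSV)
    u,v={"top":(130,233),"scene":(233,351)}[n]
    sel=np.zeros(m.shape,bool);r=26;sel[v-r:v+r,u-r:u+r]=1
    t=sel&(P[...,2]>16)&(P[...,2]<28)
    q=P[t][:,:2].astype(np.float32);print(len(q),cv2.minAreaRect(q),np.median(P[t],0))
    col=sel&(hsv[...,1]>95); print(hsv[v,u],hsv[v-20,u-20])
E
```

```text
3.5294117647058822
(130, 233) [528.3 225.7  22.7]
(237, 205) [ 5.894e+02 -2.000e-01  6.100e+00]
(230, 216) [566.3  15.6  -1.7]
(244, 135) [742.2 -16.8  27.1]
(262, 135) [741.5 -56.5  29. ]
(284, 185) [ 621.3 -100.9   63.7]
(140, 155) [687.7 199.8  63.1]
z med 0.6409873079587669
412 ((530.5377197265625, 228.2258758544922), (70.37232208251953, 26.056509017944336), 76.09424591064453) [530.3598947  227.71945291  22.18455467]
[16 98 96] [ 21  34 119]
2.727272727272727
(233, 351) [526.8 232.9  25.1]
(270, 190) [624.3 -92.5  58.9]
(240, 222) [658.4 -19.1  13.2]
z med 0.05067348888633205
668 ((529.812744140625, 230.64398193359375), (69.8746566772461, 27.047727584838867), 76.04630279541016) [528.90302999 232.92460904  22.08875682]
[ 15 100 112] [ 21  25 134]
```

View pics/top_crop.png

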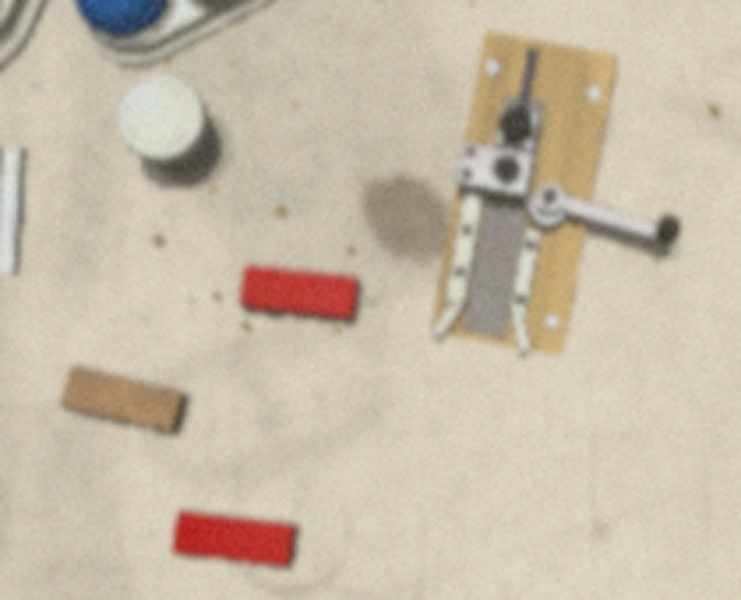

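View pics/scene_crop.png

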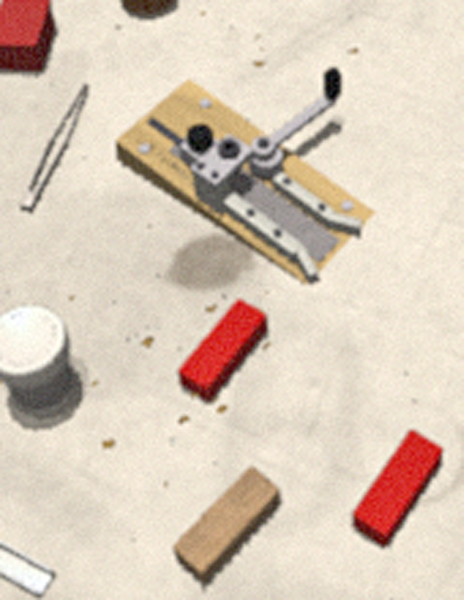

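```bash
cat > fit.py <<'E'
from h import *
from scipy.optimize import least_squares
T8=np.tan(np.radians(8));L=190*np.cos(np.radians(8))
J={'tl':(L,32,L*T8),'tr':(L,-52,L*T8),'br':(0,-52,0),'bl':(0,32,0),'bush':(99,-1.25,56)}
top={'tl':(233.3,129.4),'tr':(269.8,135.6),'br':(254.2,219.7),'bl':(217.7,214.4),'bush':(238.7,167.6)}
sc={'tl':(192.9,211.5),'tr':(220.4,190.1),'br':(286.8,237.7),'bl':(262.9,263.4),'bush':(234,214.6)}
def tf(p,q):
    c,s=np.cos(p[2]),np.sin(p[2]);return np.array([p[0]+c*q[0]-s*q[1],p[1]+s*q[0]+c*q[1],q[2]])
ct,cs=load("top0.npz"),load("scene0.npz")
if __name__=="__main__":
  for nm,S in (("top",[(ct,top)]),("scene",[(cs,sc)]),("both",[(ct,top),(cs,sc)])):
    f=lambda p:np.concatenate([proj(c,tf(p,J[k]))-d[k] for c,d in S for k in d])
    r=least_squares(f,[560,0,-.1],x_scale=[10,10,.1],loss='soft_l1');print(nm,r.x.round(3),np.degrees(r.x[2]).round(2));print(r.fun.reshape(-1,2).round(1).tolist())
  p=r.x
  for n,c in(("top",ct),("scene",cs)):
    P=world(c);
    o=P.copy();cc,s=np.cos(p[2]),np.sin(p[2]);dx=P[...,0]-p[0];dy=P[...,1]-p[1]
    jx=cc*dx+s*dy;jy=-s*dx+cc*dy
    for lab,m in (("bushplate",(jx>70)&(jx<125)&(jy>-25)&(jy<40)&(P[...,2]>45)&(P[...,2]<53)),
      ("stopknob",(jx>105)&(jx<185)&(jy>-25)&(jy<25)&(P[...,2]>54)),
      ("leverknob",(jx>-10)&(jx<160)&(jy<-60)&(jy>-130)&(P[...,2]>57)),
      ("rail",(jx>15)&(jx<70)&(abs(jy)<40)&(P[...,2]>jx*T8+9)&(P[...,2]<jx*T8+20))):
      q=np.c_[jx[m],jy[m],P[...,2][m]]
      if len(q): print(n,lab,len(q),np.percentile(q,[3,50,97],axis=0).round(1).tolist())
E
python3 fit.py
```

```text
top [ 5.6494e+02  1.2198e+01 -1.8700e-01] -10.71
[[-0.9, -0.2], [0.1, 0.3], [0.6, 0.9], [-0.6, -0.5], [0.7, -0.4]]
scene [ 5.63947e+02  1.49410e+01 -1.89000e-01] -10.83
[[-0.0, 0.5], [-0.6, -1.0], [0.9, 0.1], [-0.3, 1.2], [0.1, -1.4]]
both [ 5.64712e+02  1.32540e+01 -1.88000e-01] -10.79
[[-1.2, -0.1], [-0.3, 0.5], [0.1, 1.0], [-1.0, -0.4], [0.2, -0.3], [0.1, -0.2], [-0.6, -1.6], [0.9, -0.6], [-0.2, 0.5], [0.2, -2.1]]
top bushplate 212 [[87.2, -12.1, 46.1], [100.4, 11.1, 50.1], [123.8, 28.9, 52.6]]
top stopknob 15 [[105.2, -3.6, 54.0], [108.0, 2.4, 54.8], [134.6, 16.2, 59.2]]
top leverknob 33 [[75.4, -107.0, 57.6], [81.4, -101.2, 62.7], [86.7, -96.0, 65.1]]
top rail 255 [[17.4, -24.0, 14.1], [43.3, 14.5, 19.9], [68.1, 25.0, 25.8]]
scene bushplate 211 [[86.0, -9.8, 45.5], [97.3, 14.4, 49.3], [122.9, 31.6, 52.2]]
scene stopknob 3 [[105.6, -1.9, 54.8], [105.9, 3.1, 54.9], [106.4, 4.1, 56.2]]
scene leverknob 33 [[74.0, -104.1, 57.4], [79.7, -97.6, 61.0], [85.3, -92.5, 63.6]]
scene rail 286 [[17.7, -21.7, 13.5], [42.0, 17.4, 18.8], [67.2, 27.9, 23.9]]
```

```bash
cat >> h.py <<'E'
from scipy.spatial.transform import Rotation as R
JIG=(564.6,13.3,np.radians(-10.8))
def Rt(az,tilt=0): # tool x at azimuth az, down; tilt deg raises x
    a=np.radians(az); x=np.array([np.cos(a),np.sin(a),0]);z=np.array([0,0,-1.]);return R.from_matrix(np.c_[x,np.cross(z,x),z])*R.from_euler('y',tilt,degrees=True)
def jig(s,y,n): # bed coords -> world
    t=np.radians(8);q=np.array([s*np.cos(t)-n*np.sin(t),y,s*np.sin(t)+n*np.cos(t)]);p=JIG
    c,d=np.cos(p[2]),np.sin(p[2]);return np.array([p[0]+c*q[0]-d*q[1],p[1]+d*q[0]+c*q[1],q[2]])
def jigh(x,y,z):
    p=JIG;c,d=np.cos(p[2]),np.sin(p[2]);return np.array([p[0]+c*x-d*y,p[1]+d*x+c*y,z])
def inv(P):
    p=JIG;c,d=np.cos(p[2]),np.sin(p[2]);a,b=P[0]-p[0],P[1]-p[1];return np.array([c*a+d*b,-d*a+c*b,P[2]])
def cur():
    from rig import ctrl
    s=ctrl.sense();q=s["ee_rot"];return np.array(s["eef_pos"]),R.from_quat([q[1],q[2],q[3],q[0]]),s
def delta(p0,r0,p1,r1):
    return r0.inv().apply(p1-p0).round(2),(np.degrees((r0.inv()*r1).as_rotvec())/6).round(3)
E
python3 - <<'E'
from h import *
p,r,s=cur();d=np.array([np.cos(np.radians(76.07)),np.sin(np.radians(76.07)),0])
t=np.array([530.1,229.4,0])-23*d;t[2]=80;print(t,delta(p,r,t,Rt(76.07)))
E
```

```text
[524.56306566 207.076417    80.        ] (array([ 562.57, -486.39,  151.49]), array([-9.00e-03, -7.00e-03, -8.44e+00]))
```

Request:
carry_out:
  plan:
    - [60,[28.1,-24.3,0],[0,0,0]]
    - [60,[28.1,-24.3,0],[0,0,0]]
    - [60,[28.1,-24.3,0],[0,0,0]]
    - [60,[28.1,-24.3,0],[0,0,0]]
    - [60,[28.1,-24.3,0],[0,0,0]]
    - [60,[28.1,-24.3,0],[0,0,0]]
    - [60,[28.1,-24.3,0],[0,0,0]]
    - [60,[28.1,-24.3,0],[0,0,0]]
    - [60,[28.1,-24.3,0],[0,0,0]]
    - [60,[28.1,-24.3,0],[0,0,0]]
    - [60,[28.1,-24.3,0],[0,0,0]]
    - [60,[28.1,-24.3,0],[0,0,0]]
    - [60,[28.1,-24.3,0],[0,0,0]]
    - [60,[28.1,-24.3,0],[0,0,0]]
    - [60,[28.1,-24.3,0],[0,0,0]]
    - [60,[28.1,-24.3,0],[0,0,0]]
    - [60,[28.1,-24.3,0],[0,0,0]]
    - [60,[28.1,-24.3,0],[0,0,0]]
    - [60,[28.1,-24.3,0],[0,0,0]]
    - [60,[28.1,-24.3,0],[0,0,0]]
  grip_force: 25

```text
time_s: 1.77
eef_pos: [524.5, 208.0, 230.9]
ee_rot: [0.0, 0.975, 0.22, -0.0]
force: [0.1, -1.1, 0.2]
grip_width: 0.703
```

Request:
carry_out:
  plan:
    - [60,[0,0,16],[0,0,-1.055]]
    - [60,[0,0,16],[0,0,-1.055]]
    - [60,[0,0,16],[0,0,-1.055]]
    - [60,[0,0,16],[0,0,-1.055]]
    - [60,[0,0,16],[0,0,-1.055]]
    - [60,[0,0,16],[0,0,-1.055]]
    - [60,[0,0,16],[0,0,-1.055]]
    - [60,[0,0,16],[0,0,-1.055]]
    - [60,[0,0,0],[0,0,0]]
    - [60,[0,0,0],[0,0,0]]

```text
time_s: 2.6
eef_pos: [524.0, 206.0, 102.9]
ee_rot: [-0.0, 0.789, 0.615, -0.001]
force: [0.1, 0.2, 0.2]
grip_width: 0.705
```

Run:
```python
from h import *
p,r,s=cur();d=np.array([np.cos(np.radians(76.07)),np.sin(np.radians(76.07)),0])
t=np.array([530.1,229.4,0])-23*d;t[2]=16;print(p,s["force"],s["time_s"],s["grip_width"],delta(p,r,t,Rt(76.07)))
from rig import ctrl
c=ctrl.capture("scene");im=c["color"][130:400,100:420];cv2.imwrite("pics/s1.png",cv2.convertScaleAbs(cv2.resize(im,None,fx=2.2,fy=2.2),alpha=1.7))
```

```text
[523.96105559 206.02996849 102.93396056] [0.12033749 0.21297891 0.23980946] 2.6 0.7051610265967322 (array([ 1.22,  0.46, 86.93]), array([-0.015,  0.006, -0.031]))
```

View pics/s1.png

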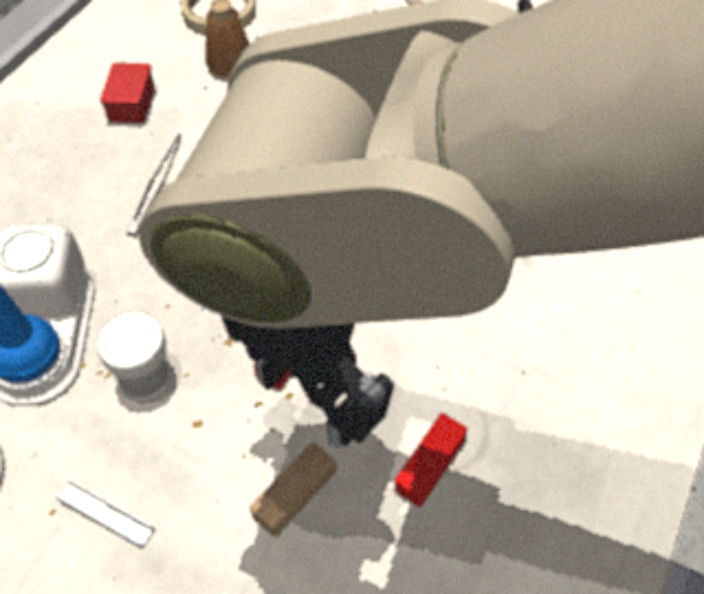

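The gripper hangs above the block's near end (crop ~(340,420)), and the jaws straddle it with clear space. I'll descend and grip.

Request:
carry_out:
  plan:
    - [60,[0.2,0.1,20],[0,0,0]]
    - [60,[0.2,0.1,20],[0,0,0]]
    - [60,[0.2,0.1,20],[0,0,0]]
    - [60,[0.2,0.1,12],[0,0,0]]
    - [60,[0.2,0.1,8],[0,0,0]]
    - [60,[0.2,0,7],[0,0,0]]
    - [60,[0,0,0],[0,0,0]]
    - [40,[0,0,0],[0,0,0]]
    - [10,[0,0,0],[0,0,0]]
    - [10,[0,0,0],[0,0,0]]
    - [10,[0,0,0],[0,0,0]]
    - [10,[0,0,0],[0,0,0]]
    - [10,[0,0,0],[0,0,0]]
    - [10,[0,0,0],[0,0,0]]
  grip_force: 25

```text
time_s: 3.82
eef_pos: [525.6, 207.2, 17.3]
ee_rot: [0.0, 0.788, 0.616, 0.001]
force: [-1.3, 0.1, 5.9]
grip_width: 0.291
```

Request:
carry_out:
  plan:
    - [10,[0,0,-10],[0,0,0]]
    - [10,[0,0,-20],[0,0,0]]
    - [10,[0,0,-25],[0,0,0]]
    - [10,[0,0,-25],[0,0,0]]
    - [10,[0,0,0],[0,0,0]]
    - [10,[0,0,0],[0,0,0]]

```text
time_s: 4.32
eef_pos: [525.7, 207.2, 97.9]
ee_rot: [0.001, 0.788, 0.616, 0.001]
force: [-0.5, 0.2, -1.7]
grip_width: 0.294
```

Run:
```python
from h import *
p,r,s=cur();print(p,s["force"],s["grip_width"],s["joints"])
from rig import ctrl
c=ctrl.capture("scene");im=c["color"][180:400,150:420];cv2.imwrite("pics/s2.png",cv2.convertScaleAbs(cv2.resize(im,None,fx=2.6,fy=2.6),alpha=1.7))
# target: nose s=0 -> tail -70, tool at tail+12=-58; n bottom: 1+.14*70
for st in(-70,-30,0):
    n=1+.14*max(0,-st); t=jig(st+12,-1.25,n+16);print(st,t,delta(p,r,t,Rt(-10.8,8)),delta(p,r,t,Rt(-10.8)))
```

```text
[525.65814042 207.23167886  97.92469679] [-0.53252668  0.16511173 -1.74404601] 0.2944826386492635 [1.68207684e-01 5.32806168e-01 1.54205767e+00 1.57888656e-05
 1.06371944e+00 4.11372059e-01]
-70 [504.28379343  23.53339158  18.46714439] (array([-183.54,   23.27,   79.3 ]), array([-0.998,  1.038, 14.453])) (array([-183.54,   23.27,   79.3 ]), array([ 1.2000e-02, -2.9000e-02,  1.4478e+01]))
-30 [543.95846597  15.96504302  18.48856724] (array([-181.33,   63.6 ,   79.39]), array([-0.998,  1.038, 14.453])) (array([-181.33,   63.6 ,   79.39]), array([ 1.2000e-02, -2.9000e-02,  1.4478e+01]))
0 [573.71447038  10.2887816   18.50463438] (array([-179.67,   93.84,   79.46]), array([-0.998,  1.038, 14.453])) (array([-179.67,   93.84,   79.46]), array([ 1.2000e-02, -2.9000e-02,  1.4478e+01]))
```

View pics/s2.png

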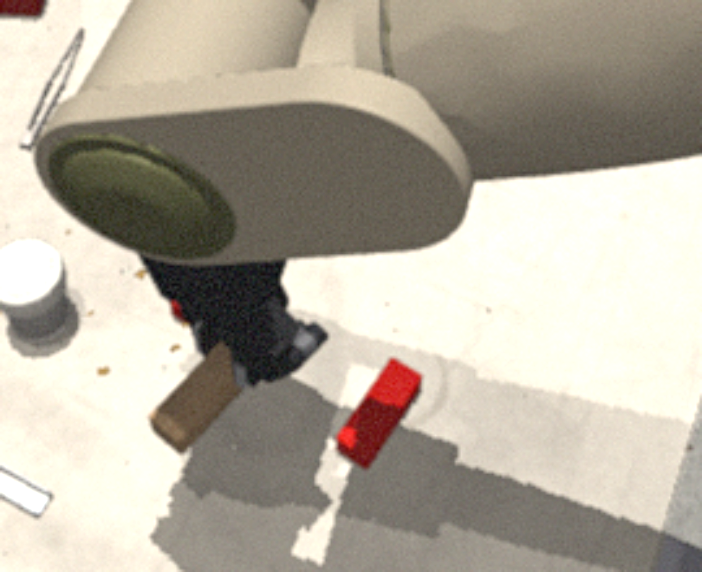

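The block is held level (crop (195,395)). Now I'll carry it to the front of the toe and turn it.

Request:
carry_out:
  plan:
    - [10,[-30.6,3.9,0],[0,0,0]]
    - [10,[-30.6,3.9,0],[0,0,0]]
    - [10,[-30.6,3.9,0],[0,0,0]]
    - [10,[-30.6,3.9,0],[0,0,0]]
    - [10,[-30.6,3.9,0],[0,0,0]]
    - [10,[-30.6,3.9,0],[0,0,0]]
    - [10,[0,0,0],[0,0,1.11]]
    - [10,[0,0,0],[0,0,1.11]]
    - [10,[0,0,0],[0,0,1.11]]
    - [10,[0,0,0],[0,0,1.11]]
    - [10,[0,0,0],[0,0,1.11]]
    - [10,[0,0,0],[0,0,1.11]]
    - [10,[0,0,0],[0,0,1.11]]
    - [10,[0,0,0],[0,0,1.11]]
    - [10,[0,0,0],[0,0,1.11]]
    - [10,[0,0,0],[0,0,1.11]]
    - [10,[0,0,0],[0,0,1.11]]
    - [10,[0,0,0],[0,0,1.11]]
    - [10,[0,0,0],[0,0,1.16]]
    - [10,[0,0,0],[0,0,0]]

```text
time_s: 6.03
eef_pos: [502.9, 23.4, 95.3]
ee_rot: [-0.0, 0.995, -0.096, -0.001]
force: [-0.5, -0.8, -0.2]
grip_width: 0.291
```

Request:
carry_out:
  plan:
    - [10,[0,0,0],[0,0.667,0]]
    - [10,[0,0,0],[0,0.667,0]]
    - [10,[0,0,0],[0,0,0]]
    - [10,[0,0,0],[0,0,0]]

```text
time_s: 6.37
eef_pos: [502.9, 23.4, 96.0]
ee_rot: [0.007, 0.993, -0.093, 0.068]
force: [0.2, -0.2, -0.3]
grip_width: 0.291
```

Run:
```python
from h import *
p,r,s=cur();print(p,s["force"],s["grip_width"],s["time_s"],s["joints"])
from rig import ctrl
for n in("scene","top"):
  c=ctrl.capture(n);np.savez(n+"3.npz",**c)
  (a,b,e,f)={"scene":(150,150,400,380),"top":(170,120,340,290)}[n]
  im=c["color"][b:f,a:e];cv2.imwrite(f"pics/{n}3.png",cv2.convertScaleAbs(cv2.resize(im,None,fx=2.6,fy=2.6),alpha=1.7))
for st in(-70,-50,-30,-15,0):
    n=1+.14*max(0,-st); t=jig(st+12,-1.25,n+17);print(st,t,delta(p,r,t,Rt(-10.8,8)))
```

```text
[502.9355101   23.42363342  95.9867268 ] [ 0.22062628 -0.16291292 -0.25317345] 0.2908278143281763 6.3667 [-1.86397359e-01  3.59954052e-01  1.83241183e+00 -4.21775310e-04
  8.12312911e-01  1.57083090e+00]
-70 [504.14708547  23.55947002  19.45741246] (array([-9.29, -0.38, 75.97]), array([0.   , 0.026, 0.022]))
-50 [523.98442174  19.77529574  19.46812388] (array([10.72, -0.34, 78.72]), array([0.   , 0.026, 0.022]))
-30 [543.82175801  15.99112146  19.47883531] (array([30.72, -0.29, 81.46]), array([0.   , 0.026, 0.022]))
-15 [558.69976021  13.15299075  19.48686888] (array([45.73, -0.26, 83.52]), array([0.   , 0.026, 0.022]))
0 [573.57776241  10.31486004  19.49490245] (array([60.74, -0.22, 85.58]), array([0.   , 0.026, 0.022]))
```

View pics/scene3.png

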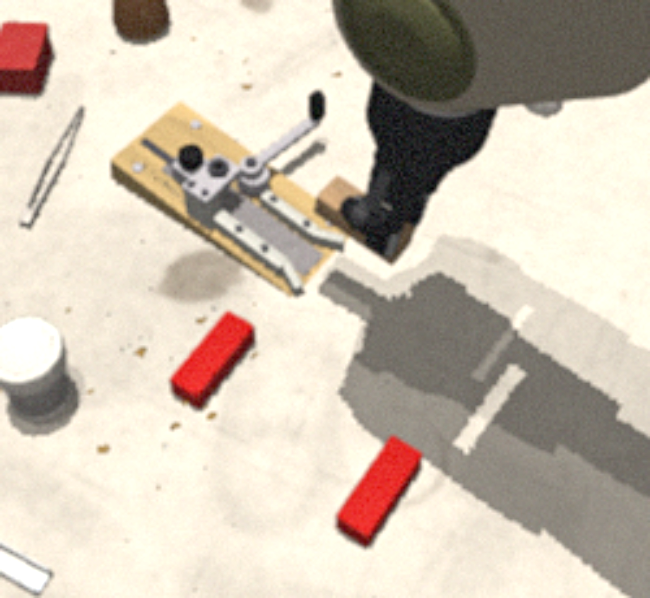

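View pics/top3.png

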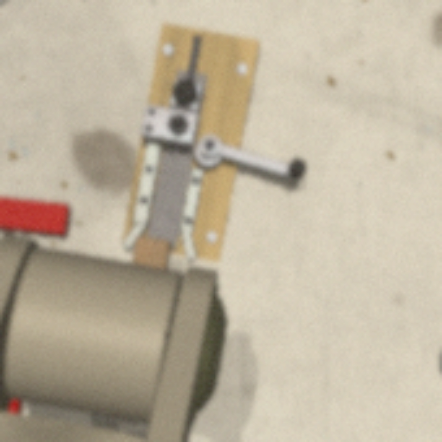

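Run:
```python
from h import *
p,r,s=cur()
for n in("scene","top"):
  c=load(n+"3.npz");(a,b,e,f)={"scene":(240,195,330,260),"top":(205,195,255,235)}[n]
  k=10
  im=cv2.convertScaleAbs(cv2.resize(c["color"][b:f,a:e],None,fx=k,fy=k,interpolation=cv2.INTER_CUBIC),alpha=1.7)
  for x,y,z in [(58,13,-5),(58,-13,-5),(-12,-13,-5),(-12,13,-5),(58,13,17),(58,-13,17)]:
    w=p+r.apply([x,y,z]);q=(proj(c,w)-[a,b]+.5)*k;cv2.circle(im,tuple(int(v) for v in q),5,(255,0,255),2)
  for x in (0,20,70):
   for y in (13,-15.5): 
    yy=y if x else (22 if y>0 else -24)
    q=(proj(c,jig(x,yy,13))-[a,b]+.5)*k;cv2.circle(im,tuple(int(v) for v in q),5,(0,255,0),2)
  im=cv2.resize(im,None,fx=.88,fy=.88);cv2.imwrite(f"pics/{n}3b.png",im)
```

```text
(no output)
```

View pics/scene3b.png

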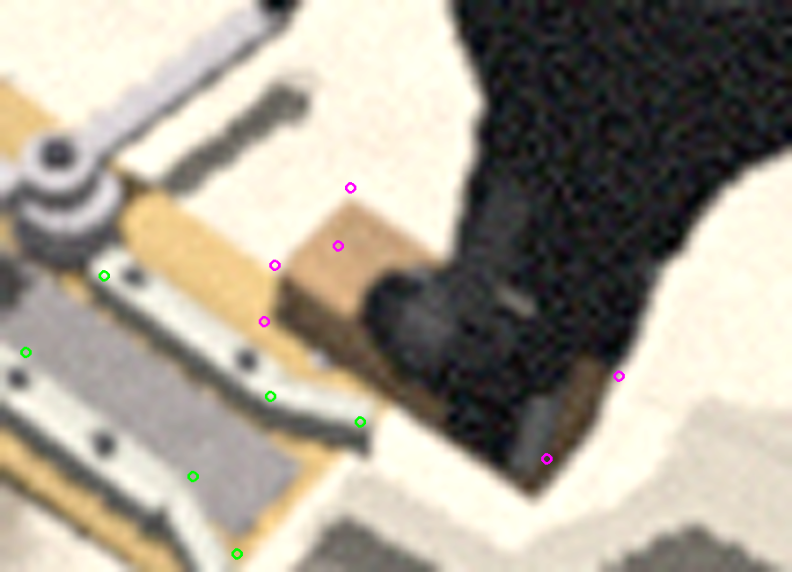

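View pics/top3b.png

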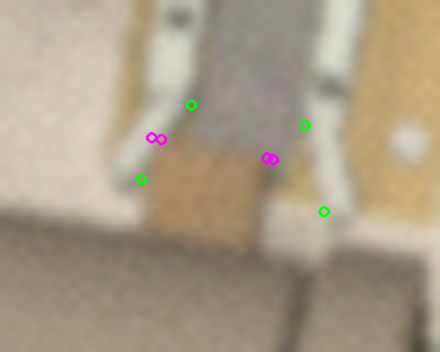

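The overlay compares predicted corners (magenta) and jig points (green) with the image. The block nose sits about 2.5 mm further back than assumed. Laterally the cameras put it 0 to 2 mm too far +y, so I'll shift 1 mm and go down.

Request:
carry_out:
  plan:
    - [10,[-3,0.4,20],[0,0,0]]
    - [10,[-3,0.3,20],[0,0,0]]
    - [10,[-1,0,18],[0,0,0]]
    - [10,[0,0,10],[0,0,0]]
    - [10,[0,0,6],[0,0,0]]
    - [10,[0,0,0],[0,0,0]]
    - [10,[0,0,0],[0,0,0]]

```text
time_s: 7.05
eef_pos: [507.2, 21.9, 22.4]
ee_rot: [0.007, 0.993, -0.094, 0.07]
force: [0.2, -0.8, -1.3]
grip_width: 0.296
```

```bash
cat > st.py <<'E'
from h import *
import sys
p,r,s=cur();t=np.radians(8);q=inv(p)
S=q[0]*np.cos(t)+q[2]*np.sin(t);N=-q[0]*np.sin(t)+q[2]*np.cos(t)
fj=R.from_euler('z',10.8,degrees=True).apply(s["force"])
print("S %.1f y %.1f N %.1f"%(S,q[1],N),"z %.1f"%q[2],"Fjig",fj.round(1),"tq",s["wrist_torque"].round(2),"grip",s["grip_width"].round(3),"t",s["time_s"])
from rig import ctrl
for a in sys.argv[1:]:
  n,f=a.split(":");b=(190,180,300,280) if n=="scene" else (205,125,295,235)
  c=ctrl.capture(n);np.savez(f+".npz",**c)
  im=c["color"][b[1]:b[3],b[0]:b[2]];k=min(790/im.shape[1],590/im.shape[0])
  cv2.imwrite(f"pics/{f}.png",cv2.convertScaleAbs(cv2.resize(im,None,fx=k,fy=k,interpolation=cv2.INTER_CUBIC),alpha=1.7))
E
python3 st.py scene:s4
```

```text
Traceback (most recent call last):
  File "st.py", line 6, in <module>
    print("S %.1f y %.1f N %.1f"%(S,q[1],N),"z %.1f"%q[2],"Fjig",fj.round(1),"tq",s["wrist_torque"].round(2),"grip",s["grip_width"].round(3),"t",s["time_s"])
                                                                                                                    ^^^^^^^^^^^^^^^^^^^^^
AttributeError: 'float' object has no attribute 'round'
```

```bash
sed -i 's/s\["grip_width"\].round(3)/round(s["grip_width"],3)/' st.py
python3 st.py scene:s4
```

```text
S -54.3 y -2.3 N 30.3 z 22.4 Fjig [ 0.4 -0.7 -1.3] tq [ 0.04  0.09 -0.04] grip 0.296 t 7.05
```

View pics/s4.png

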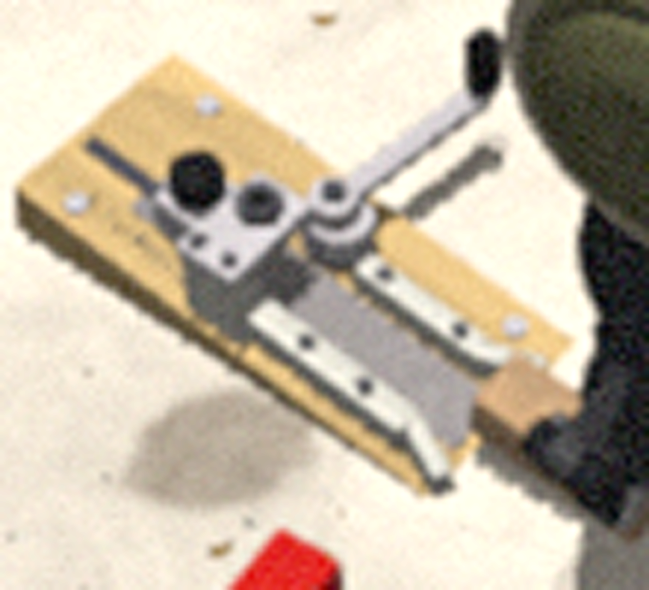

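Request:
carry_out:
  plan:
    - [10,[4,0,1.2],[0,0,0]]
    - [10,[4,0,1],[0,0,0]]
    - [10,[4,0,0.8],[0,0,0]]
    - [10,[4,0,0.8],[0,0,0]]
    - [10,[3,0,0.8],[0,0,0]]

```text
time_s: 7.52
eef_pos: [525.7, 18.6, 19.9]
ee_rot: [0.006, 0.993, -0.094, 0.069]
force: [-1.9, 3.9, -0.1]
grip_width: 0.293
```

```bash
python3 st.py
```

```text
S -36.0 y -2.0 N 25.2 z 19.9 Fjig [-2.5  3.5 -0.1] tq [0.76 0.35 0.26] grip 0.293 t 7.5167
```

Request:
carry_out:
  plan:
    - [10,[2,0,0.4],[0,0,0]]
    - [10,[2,0,0.4],[0,0,0]]
    - [10,[0,0,0],[0,0,0]]

```text
time_s: 7.77
eef_pos: [530.1, 17.9, 19.8]
ee_rot: [0.006, 0.993, -0.094, 0.069]
force: [-0.7, 4.9, -1.3]
grip_width: 0.29
```

```bash
python3 st.py scene:s5
```

```text
S -31.7 y -1.9 N 24.4 z 19.8 Fjig [-1.6  4.7 -1.3] tq [0.78 0.1  0.35] grip 0.29 t 7.7667
```

View pics/s5.png

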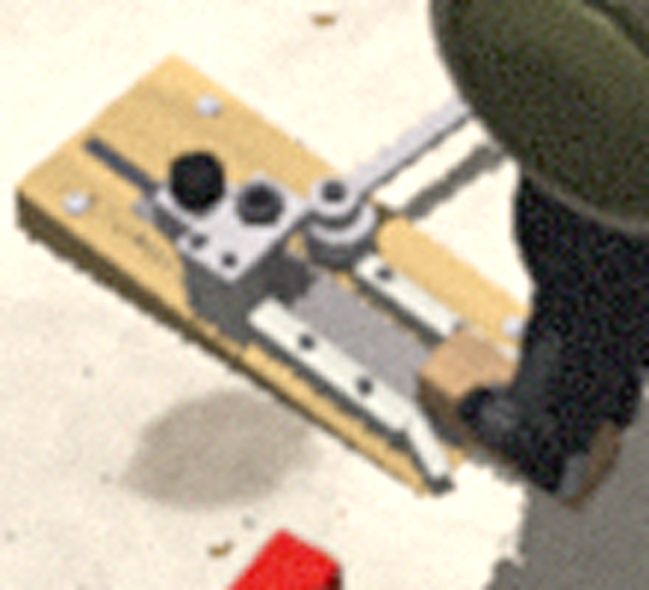

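The nose is inside the flare and touching the guide rail on the −y side (4.7 N reaction in +y). I'll ease +y.

Request:
carry_out:
  plan:
    - [10,[0,-0.7,0],[0,0,0]]
    - [10,[0,-0.7,0],[0,0,0]]
    - [10,[0,0,0],[0,0,0]]

```text
time_s: 8.07
eef_pos: [530.5, 18.7, 20.1]
ee_rot: [0.007, 0.993, -0.094, 0.07]
force: [-0.4, 0.6, -0.7]
grip_width: 0.291
```

```bash
python3 st.py
```

```text
S -31.4 y -1.1 N 24.7 z 20.1 Fjig [-0.6  0.5 -0.7] tq [-0.02  0.07 -0.05] grip 0.291 t 8.0667
```

Request:
carry_out:
  plan:
    - [10,[3,0,0.3],[0,0,0]]
    - [10,[3,0,0.4],[0,0,0]]
    - [10,[0,0,0],[0,0,0]]

```text
time_s: 8.32
eef_pos: [536.9, 17.5, 20.3]
ee_rot: [0.007, 0.993, -0.094, 0.07]
force: [0.6, -0.0, -0.2]
grip_width: 0.292
```

```bash
python3 st.py
```

```text
S -24.9 y -1.1 N 24.0 z 20.3 Fjig [ 0.6  0.1 -0.2] tq [-0.02  0.07 -0.04] grip 0.292 t 8.3167
```

Request:
carry_out:
  plan:
    - [10,[3,0,0.4],[0,0,0]]
    - [10,[3,0,0.4],[0,0,0]]
    - [10,[3,0,0.4],[0,0,0]]
    - [10,[0,0,0],[0,0,0]]

```text
time_s: 8.65
eef_pos: [545.6, 15.9, 20.2]
ee_rot: [0.007, 0.993, -0.094, 0.07]
force: [-0.1, 0.5, -0.5]
grip_width: 0.292
```

```bash
python3 st.py
```

```text
S -16.1 y -1.0 N 22.6 z 20.2 Fjig [-0.2  0.5 -0.5] tq [0.01 0.02 0.02] grip 0.292 t 8.65
```

Request:
carry_out:
  plan:
    - [10,[3,0,0.4],[0,0,0]]
    - [10,[3,0,0.4],[0,0,0]]
    - [10,[3,0,0.4],[0,0,0]]
    - [10,[0,0,0],[0,0,0]]

```text
time_s: 8.98
eef_pos: [554.5, 14.3, 20.2]
ee_rot: [0.007, 0.993, -0.094, 0.07]
force: [0.6, 0.3, -1.1]
grip_width: 0.296
```

```bash
python3 st.py
```

```text
S -7.2 y -0.9 N 21.4 z 20.2 Fjig [ 0.6  0.5 -1.1] tq [0.18 0.04 0.02] grip 0.296 t 8.9833
```

Request:
carry_out:
  plan:
    - [10,[3,0,0.4],[0,0,0]]
    - [10,[3,0,0.4],[0,0,0]]
    - [10,[3,0,0.4],[0,0,0]]
    - [10,[0,0,0],[0,0,0]]

```text
time_s: 9.32
eef_pos: [563.3, 12.7, 20.2]
ee_rot: [0.006, 0.993, -0.094, 0.07]
force: [0.6, 2.0, -1.0]
grip_width: 0.296
```

```bash
python3 st.py
```

```text
S 1.7 y -0.8 N 20.2 z 20.2 Fjig [ 0.2  2.1 -1. ] tq [ 0.35 -0.1   0.1 ] grip 0.296 t 9.3167
```

Request:
carry_out:
  plan:
    - [10,[3,0,0.4],[0,0,0]]
    - [10,[3,0,0.4],[0,0,0]]
    - [10,[3,0,0.2],[0,0,0]]
    - [10,[0,0,0],[0,0,0]]

```text
time_s: 9.65
eef_pos: [572.1, 11.1, 20.4]
ee_rot: [0.006, 0.993, -0.094, 0.07]
force: [1.8, 3.3, -2.0]
grip_width: 0.289
```

```bash
python3 st.py scene:s6
```

```text
S 10.5 y -0.7 N 19.1 z 20.4 Fjig [ 1.1  3.6 -2. ] tq [ 0.71 -0.09  0.18] grip 0.289 t 9.65
```

View pics/s6.png

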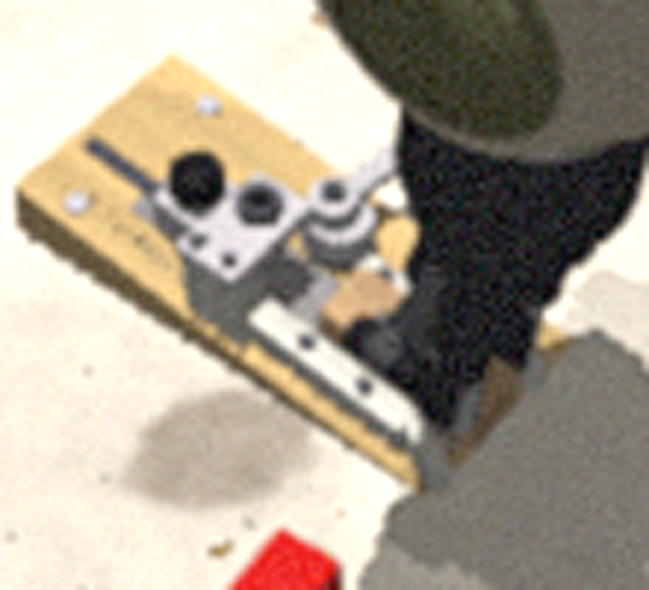

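Request:
carry_out:
  plan:
    - [10,[0,-0.6,0.8],[0,0,0]]
    - [10,[0,-0.3,0.5],[0,0,0]]
    - [10,[0,0,0],[0,0,0]]

```text
time_s: 9.95
eef_pos: [572.1, 11.5, 19.2]
ee_rot: [0.007, 0.993, -0.094, 0.07]
force: [-0.2, 1.2, -0.7]
grip_width: 0.288
```

```bash
python3 st.py
```

```text
S 10.3 y -0.3 N 18.0 z 19.2 Fjig [-0.5  1.1 -0.7] tq [0.06 0.1  0.03] grip 0.288 t 9.95
```

Request:
carry_out:
  plan:
    - [32,[0,0,0],[0,0,0]]
    - [36,[0,0,0],[0,0,0]]
    - [36,[0,0,0],[0,0,0]]
    - [36,[0,0,0],[0,0,0]]
    - [40,[0,0,-10],[0,0,0]]
    - [40,[-5,0,-15],[0,0,0]]
    - [40,[-20,0,-15],[0,0,0]]
    - [20,[-20,0,-5],[0,0,0]]
    - [0,[-15,0,0],[0,0,0]]
    - [0,[0,0,0],[0,0,0]]
    - [0,[0,0,0],[0,0,0]]
    - [0,[0,0,0],[0,0,0]]

```text
time_s: 10.95
eef_pos: [508.6, 23.9, 56.0]
ee_rot: [0.007, 0.993, -0.094, 0.07]
force: [0.2, -0.4, -0.4]
grip_width: 0.001
```

```bash
python3 st.py scene:s7 top:t7
```

```text
S -48.7 y -0.1 N 63.4 z 56.0 Fjig [ 0.3 -0.3 -0.4] tq [0.05 0.07 0.03] grip 0.001 t 10.95
```

View pics/s7.png

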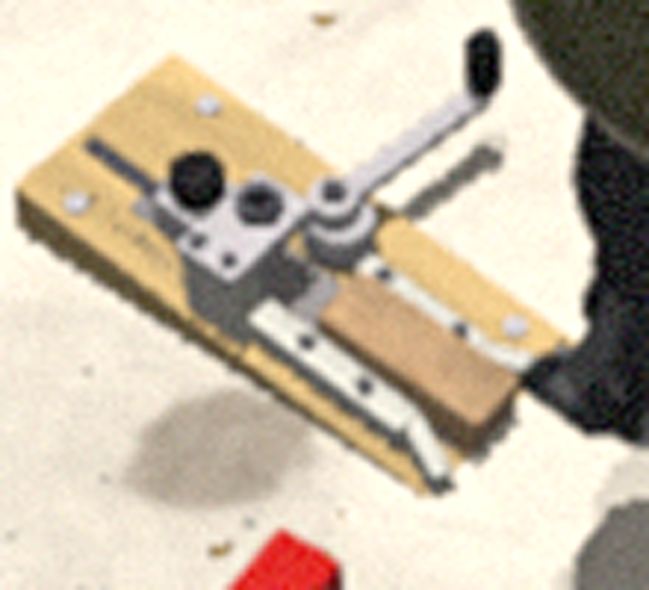

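View pics/t7.png

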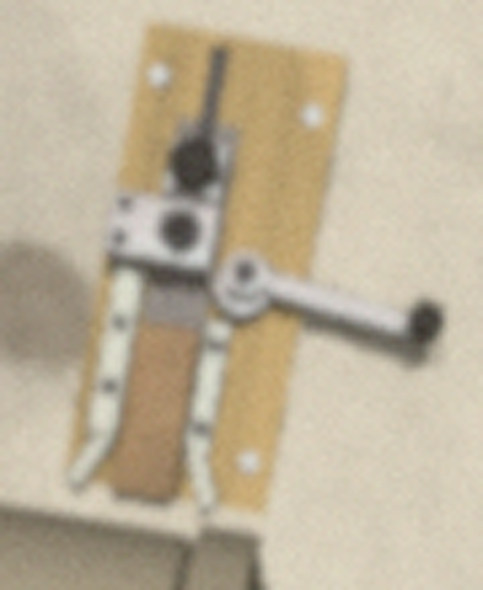

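Both views show the block seated in the channel. Its tail is about level with the toe (scene crop (480,440)) and its nose is short of the bush plate. I'll now turn the shut fingers edge-on so the 22 mm width fits between the walls and lean the tips forward.

Request:
carry_out:
  plan:
    - [0,[0,0,0],[0,-0.66,0]]
    - [0,[0,0,0],[0,-0.67,0]]
    - [0,[0,0,0],[0,0,-1.15]]
    - [0,[0,0,0],[0,0,-1.15]]
    - [0,[0,0,0],[0,0,-1.15]]
    - [0,[0,0,0],[0,0,-1.15]]
    - [0,[0,0,0],[0,0,-1.15]]
    - [0,[0,0,0],[0,0,-1.15]]
    - [0,[0,0,0],[0,0,-1.15]]
    - [0,[0,0,0],[0,0,-1.15]]
    - [0,[0,0,0],[0,0,-1.15]]
    - [0,[0,0,0],[0,0,-1.15]]
    - [0,[0,0,0],[0,0,-1.15]]
    - [0,[0,0,0],[0,0,-1.15]]
    - [0,[0,0,0],[0,0,-1.15]]
    - [0,[0,0,0],[-1,0,0]]
    - [0,[0,0,0],[-1,0,0]]
    - [0,[0,0,0],[0,0,0]]
    - [0,[0,0,0],[0,0,0]]

```text
time_s: 12.63
eef_pos: [507.4, 24.2, 55.5]
ee_rot: [0.08, 0.768, 0.632, 0.066]
force: [0.6, -0.7, 0.9]
grip_width: -0.0
```

```bash
python3 st.py
python3 - <<'E'
from h import *
p,r,s=cur();Rg=Rt(79.2)*R.from_euler('x',-12,degrees=True);print(s["joints"])
for S,N in((-42,15),(-30,14),(-20,12),(-10,10)): print(S,jig(S,-.8,N),delta(p,r,jig(S,-.8,N),Rg))
E
```

```text
S -50.0 y -0.0 N 63.1 z 55.5 Fjig [ 0.8 -0.6  0.9] tq [-0.01  0.11  0.01] grip -0.0 t 12.6333
[-0.18213975  0.412913    1.90222898 -0.00421803  0.61924787  0.01502803]
-42 [521.54491216  20.69877154   9.00875079] (array([-0.68,  4.71, 48.48]), array([-0.021,  0.011, -0.051]))
-30 [533.35435251  18.44600032   9.68855993] (array([-0.61, 16.61, 50.29]), array([-0.021,  0.011, -0.051]))
-20 [543.35504542  16.53826611   9.09975481] (array([-0.55, 26.45, 52.96]), array([-0.021,  0.011, -0.051]))
-10 [553.35573833  14.63053191   8.51094968] (array([-0.5 , 36.3 , 55.63]), array([-0.021,  0.011, -0.051]))
```

Request:
carry_out:
  plan:
    - [0,[-0.7,1,16],[0,0,0]]
    - [0,[0,1.7,16],[0,0,0]]
    - [0,[0,2,16.5],[0,0,0]]
    - [0,[0,5,0.7],[0,0,0]]
    - [0,[0,5,0.7],[0,0,0]]
    - [0,[0,0,0],[0,0,0]]

```text
time_s: 13.13
eef_pos: [533.6, 18.2, 10.7]
ee_rot: [0.081, 0.768, 0.632, 0.067]
force: [-0.0, 0.6, 0.4]
grip_width: 0.001
```

```bash
python3 st.py scene:s8
```

```text
S -29.6 y -1.0 N 14.9 z 10.7 Fjig [-0.2  0.6  0.4] tq [ 0.04  0.14 -0.04] grip 0.001 t 13.1333
```

View pics/s8.png

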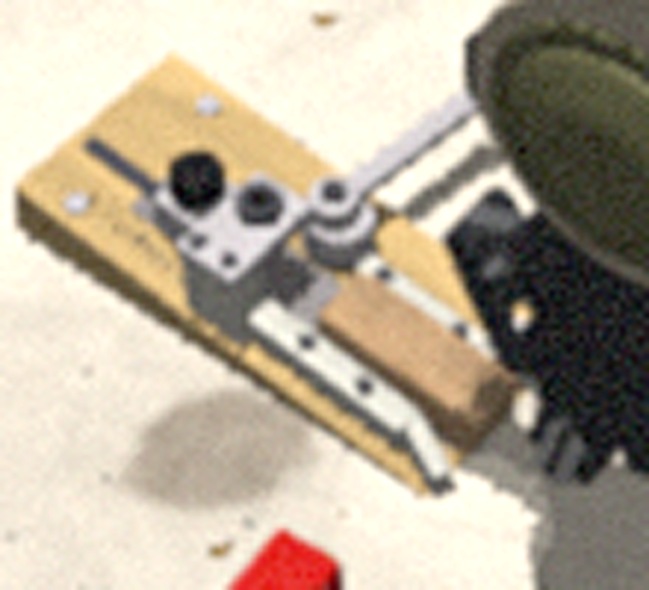

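The shut fingers stand behind the tail (crop (560,440)), lined up with the channel. I'll advance gently.

Request:
carry_out:
  plan:
    - [0,[0,2,2],[0,0,0]]
    - [0,[0,2,2],[0,0,0]]
    - [0,[0,2,0.14],[0,0,0]]
    - [0,[0,2,0.14],[0,0,0]]
    - [0,[0,2,0.14],[0,0,0]]
    - [0,[0,2,0.14],[0,0,0]]

```text
time_s: 13.68
eef_pos: [544.4, 16.2, 7.9]
ee_rot: [0.081, 0.768, 0.632, 0.067]
force: [0.9, -0.2, 0.1]
grip_width: -0.001
```

```bash
python3 st.py
```

```text
S -19.1 y -0.9 N 10.6 z 7.9 Fjig [1.  0.  0.1] tq [ 0.05  0.08 -0.  ] grip -0.001 t 13.6833
```

Request:
carry_out:
  plan:
    - [0,[0,2,0.14],[0,0,0]]
    - [0,[0,2,0.14],[0,0,0]]
    - [0,[0,2,0.14],[0,0,0]]
    - [0,[0,2,0.14],[0,0,0]]
    - [0,[0,2,0.14],[0,0,0]]

```text
time_s: 14.1
eef_pos: [554.0, 14.3, 9.1]
ee_rot: [0.081, 0.768, 0.632, 0.067]
force: [-1.5, -0.3, 0.1]
grip_width: -0.001
```

```bash
python3 st.py scene:s9
```

```text
S -9.2 y -1.0 N 10.5 z 9.1 Fjig [-1.5 -0.6  0.1] tq [ 0.06  0.17 -0.02] grip -0.001 t 14.1
```

View pics/s9.png

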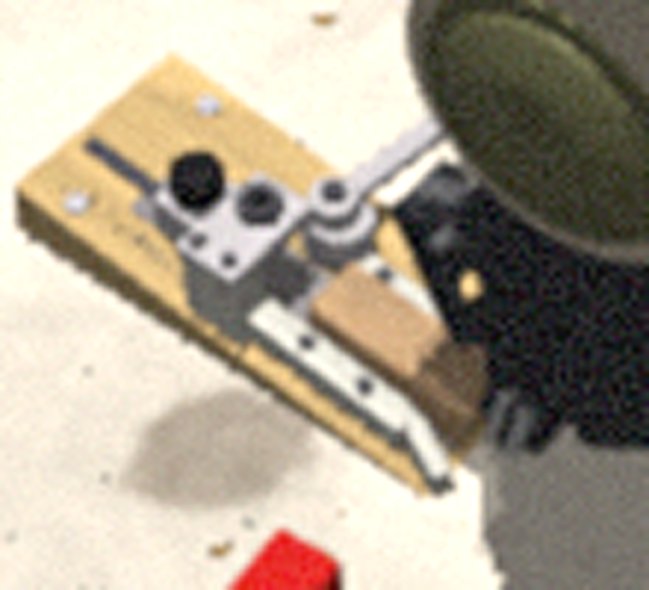

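Contact: the block has started moving, and the force is about 1 N. I'll push on.

Request:
carry_out:
  plan:
    - [0,[0,2,0.14],[0,0,0]]
    - [0,[0,2,0.14],[0,0,0]]
    - [0,[0,2,0.14],[0,0,0]]
    - [0,[0,2,0.14],[0,0,0]]
    - [0,[0,2,0.14],[0,0,0]]

```text
time_s: 14.57
eef_pos: [563.8, 12.4, 10.5]
ee_rot: [0.081, 0.768, 0.632, 0.066]
force: [-0.9, 0.7, -0.3]
grip_width: 0.001
```

```bash
python3 st.py
```

```text
S 0.8 y -1.0 N 10.5 z 10.5 Fjig [-1.   0.5 -0.3] tq [0.15 0.22 0.04] grip 0.001 t 14.5667
```

Request:
carry_out:
  plan:
    - [0,[0,2,0.14],[0,0,0]]
    - [0,[0,2,0.14],[0,0,0]]
    - [0,[0,2,0.14],[0,0,0]]
    - [0,[0,2,0.14],[0,0,0]]
    - [0,[0,2,0.14],[0,0,0]]

```text
time_s: 14.98
eef_pos: [573.6, 10.5, 11.9]
ee_rot: [0.081, 0.768, 0.632, 0.067]
force: [-1.2, 1.2, 0.2]
grip_width: 0.001
```

```bash
python3 st.py scene:s10 top:t10
```

```text
S 10.9 y -1.1 N 10.5 z 11.9 Fjig [-1.4  0.9  0.2] tq [0.15 0.21 0.04] grip 0.001 t 14.9833
```

View pics/s10.png

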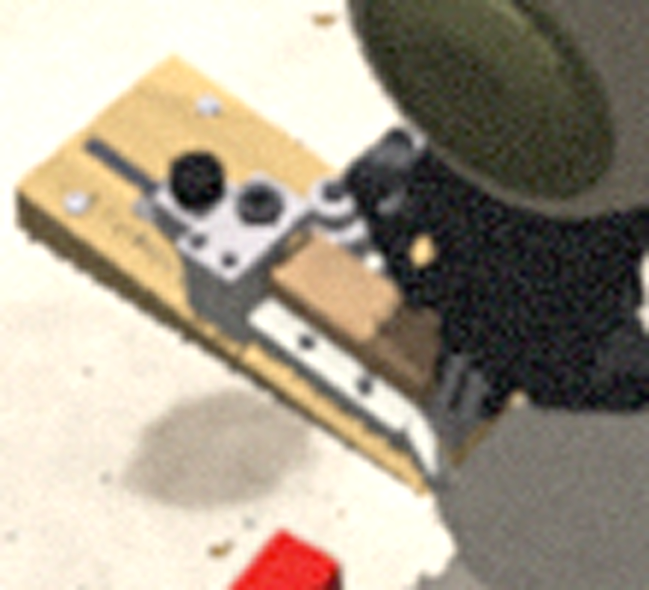

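View pics/t10.png

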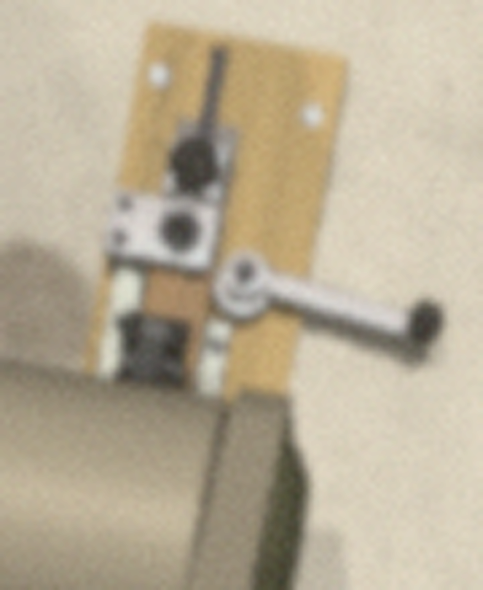

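The nose has reached the plate edge (top crop (175,275)) and the force is about 1 N. Before going further I'll check the knuckle height against the plate and bush.

Run:
```python
from h import *
p,r,s=cur()
for f in("s10","t10"):
  c=load(f+".npz");P=world(c);g=c["color"].max(2)
  Q=P.reshape(-1,3);q=(Q-p)@r.as_matrix()  # tool coords
  m=np.isfinite(Q[:,2])&(g.reshape(-1)<90)&(q[:,1]>5)&(q[:,1]<75)&(abs(q[:,0])<45)&(Q[:,2]>40)&(q[:,2]<0)&(q[:,2]>-110)
  j=np.array([inv(x) for x in Q[m]]);qq=q[m]
  print(f,m.sum())
  for lo in range(5,75,8):
    k=(qq[:,1]>=lo)&(qq[:,1]<lo+8)
    if k.sum()>3: print(lo,k.sum(),"toolz max(lowest)",np.percentile(qq[k,2],95).round(0),"worldz min",np.percentile(j[k,2],5).round(0),"jx max",j[k,0].max().round(0),"jy",np.percentile(j[k,1],[5,95]).round())
```

```text
s10 344
5 63 toolz max(lowest) -39.0 worldz min 52.0 jx max 16.0 jy [ 7. 18.]
13 29 toolz max(lowest) -43.0 worldz min 59.0 jx max 21.0 jy [ 6. 19.]
21 32 toolz max(lowest) -47.0 worldz min 63.0 jx max 27.0 jy [ 1. 13.]
29 43 toolz max(lowest) -55.0 worldz min 72.0 jx max 32.0 jy [ 1. 12.]
37 64 toolz max(lowest) -63.0 worldz min 83.0 jx max 39.0 jy [ 1. 12.]
45 66 toolz max(lowest) -76.0 worldz min 96.0 jx max 45.0 jy [-5. 12.]
53 47 toolz max(lowest) -85.0 worldz min 107.0 jx max 49.0 jy [-10.  12.]
t10 156
37 34 toolz max(lowest) -67.0 worldz min 86.0 jx max 38.0 jy [-14.   7.]
45 53 toolz max(lowest) -84.0 worldz min 105.0 jx max 42.0 jy [-14.   9.]
53 55 toolz max(lowest) -89.0 worldz min 111.0 jx max 49.0 jy [-15.   9.]
61 14 toolz max(lowest) -87.0 worldz min 111.0 jx max 53.0 jy [-14.   6.]
```

Clearance is ample. Continuing.

Request:
carry_out:
  plan:
    - [0,[0,2,0.14],[0,0,0]]
    - [0,[0,2,0.14],[0,0,0]]
    - [0,[0,2,0.14],[0,0,0]]
    - [0,[0,2,0.14],[0,0,0]]
    - [0,[0,2,0.14],[0,0,0]]

```text
time_s: 15.5
eef_pos: [583.4, 8.5, 13.4]
ee_rot: [0.081, 0.768, 0.632, 0.067]
force: [0.8, 1.1, -0.2]
grip_width: -0.001
```

```bash
python3 st.py
```

```text
S 21.0 y -1.2 N 10.5 z 13.4 Fjig [ 0.6  1.2 -0.2] tq [ 0.05  0.18 -0.06] grip -0.001 t 15.5
```

Request:
carry_out:
  plan:
    - [0,[0,2,0.14],[0,0,0]]
    - [0,[0,2,0.14],[0,0,0]]
    - [0,[0,2,0.14],[0,0,0]]
    - [0,[0,2,0.14],[0,0,0]]

```text
time_s: 15.83
eef_pos: [591.1, 7.0, 14.5]
ee_rot: [0.081, 0.768, 0.632, 0.067]
force: [-0.9, 0.8, -0.3]
grip_width: -0.0
```

```bash
python3 st.py scene:s11 top:t11
```

```text
S 29.0 y -1.2 N 10.5 z 14.5 Fjig [-1.1  0.6 -0.3] tq [ 0.03  0.19 -0.03] grip -0.0 t 15.8333
```

View pics/s11.png

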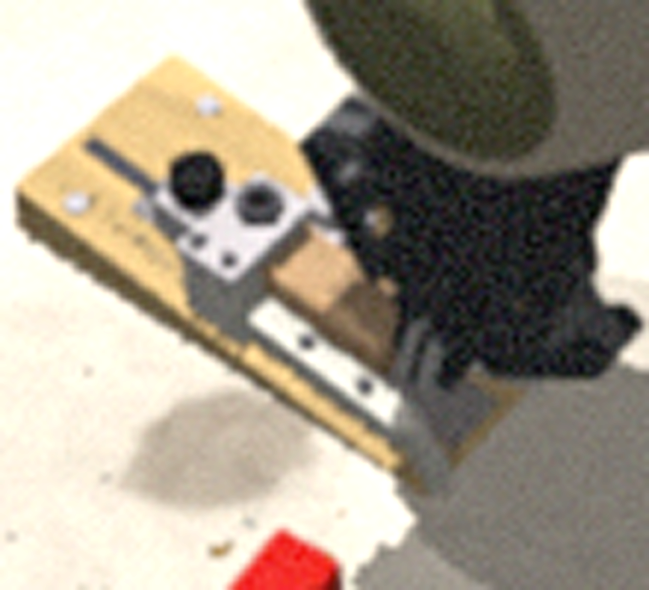

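Request:
carry_out:
  plan:
    - [0,[0,2,0.14],[0,0,0]]
    - [0,[0,2,0.14],[0,0,0]]
    - [0,[0,1,0.07],[0,0,0]]
    - [0,[0,1,0.07],[0,0,0]]

```text
time_s: 16.27
eef_pos: [596.9, 5.9, 15.3]
ee_rot: [0.081, 0.768, 0.632, 0.067]
force: [-0.3, -0.6, -0.1]
grip_width: -0.002
```

Request:
carry_out:
  plan:
    - [0,[0,1,0.07],[0,0,0]]
    - [0,[0,1,0.07],[0,0,0]]

```text
time_s: 16.43
eef_pos: [597.6, 5.8, 15.1]
ee_rot: [0.08, 0.768, 0.632, 0.065]
force: [-9.3, 1.2, 6.2]
grip_width: -0.002
```

Request:
carry_out:
  plan:
    - [0,[0,1,0.07],[0,0,0]]
    - [0,[0,1,0.07],[0,0,0]]

```text
time_s: 16.6
eef_pos: [597.9, 5.8, 15.1]
ee_rot: [0.078, 0.768, 0.632, 0.064]
force: [-21.2, 1.5, 12.7]
grip_width: -0.003
```

Request:
carry_out:
  plan:
    - [0,[0,1,0.07],[0,0,0]]
    - [0,[0,1,0.07],[0,0,0]]

```text
time_s: 16.77
eef_pos: [599.2, 5.6, 15.3]
ee_rot: [0.077, 0.768, 0.632, 0.064]
force: [-20.0, 3.1, 13.3]
grip_width: -0.003
```

```bash
python3 st.py scene:s12 top:t12
```

```text
S 37.2 y -1.0 N 10.2 z 15.3 Fjig [-20.3  -0.7  13.3] tq [ 0.34  2.73 -0.04] grip -0.003 t 16.7667
```

View pics/s12.png

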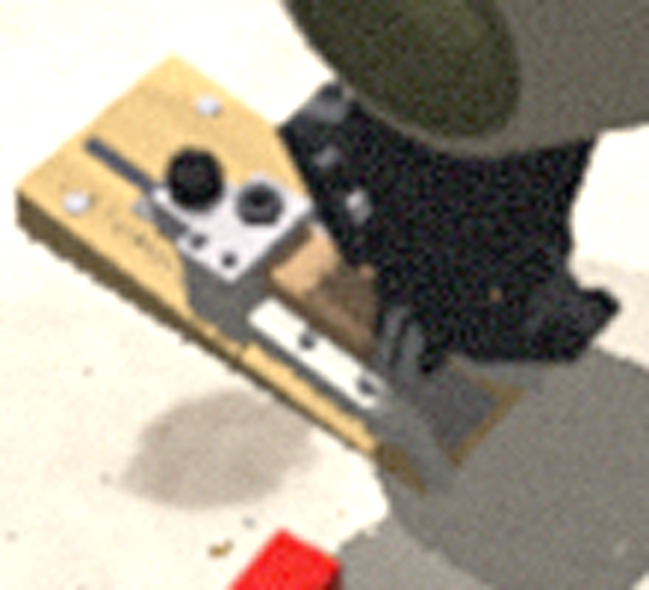

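View pics/t12.png

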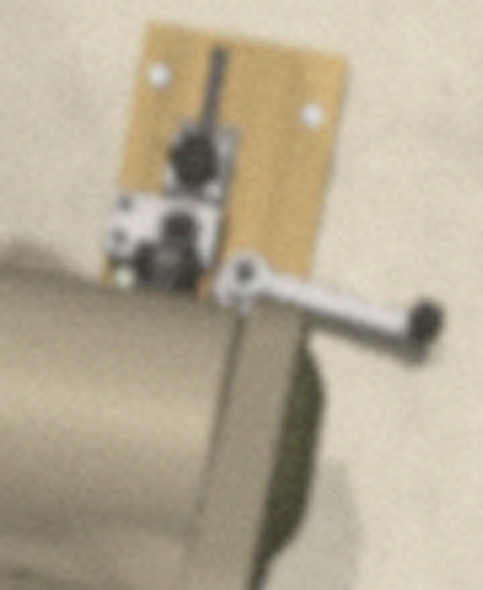

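I batched these calls and the force rose to about 20 N at contact, past the 8 N at which the stop slips. I'll check whether the stop carriage moved by registering the images before anything else.

Run:
```python
from h import *
def patch_shift(f0,f1,box):
  a=cv2.cvtColor(load(f0)["color"],cv2.COLOR_BGR2GRAY).astype(np.float32);b=cv2.cvtColor(load(f1)["color"],cv2.COLOR_BGR2GRAY).astype(np.float32)
  x0,y0,x1,y1=box;k=8
  T=cv2.resize(a[y0:y1,x0:x1],None,fx=k,fy=k,interpolation=cv2.INTER_CUBIC);m=3
  I=cv2.resize(b[y0-m:y1+m,x0-m:x1+m],None,fx=k,fy=k,interpolation=cv2.INTER_CUBIC)
  r=cv2.matchTemplate(I,T,cv2.TM_CCOEFF_NORMED);_,v,_,l=cv2.minMaxLoc(r);return (np.array(l)/k-m).round(2),round(v,3)
for f0,f1 in(("top0","t10"),("top0","t7"),("t7","t10"),("t10","t11"),("t11","t12"),("t10","t12"),("top0","t12")):
  print(f0,f1,"knob",patch_shift(f0+".npz",f1+".npz",(235,148,250,162)),"slot/screw",patch_shift(f0+".npz",f1+".npz",(226,132,242,147)),"screwR",patch_shift(f0+".npz",f1+".npz",(254,138,270,152)))
for f0,f1 in(("scene0","s7"),("s7","s10"),("s10","s11"),("s11","s12"),("s10","s12"),("scene0","s12")):
  print(f0,f1,"knob",patch_shift(f0+".npz",f1+".npz",(216,203,230,218)),"corner",patch_shift(f0+".npz",f1+".npz",(195,205,212,222)),patch_shift(f0+".npz",f1+".npz",(216,188,232,201)))
```

```text
top0 t10 knob (array([0., 0.]), 0.994) slot/screw (array([0., 0.]), 0.989) screwR (array([0., 0.]), 0.973)
top0 t7 knob (array([0., 0.]), 0.996) slot/screw (array([ 0.  , -0.12]), 0.989) screwR (array([0., 0.]), 0.971)
t7 t10 knob (array([0., 0.]), 0.996) slot/screw (array([0., 0.]), 0.988) screwR (array([ 0.  , -0.12]), 0.977)
t10 t11 knob (array([0., 0.]), 0.995) slot/screw (array([0., 0.]), 0.99) screwR (array([0., 0.]), 0.974)
t11 t12 knob (array([ 0.12, -0.62]), 0.989) slot/screw (array([0., 0.]), 0.99) screwR (array([0., 0.]), 0.976)
t10 t12 knob (array([ 0.12, -0.62]), 0.987) slot/screw (array([0., 0.]), 0.989) screwR (array([0., 0.]), 0.977)
top0 t12 knob (array([ 0.12, -0.62]), 0.987) slot/screw (array([0., 0.]), 0.99) screwR (array([0., 0.]), 0.975)
scene0 s7 knob (array([0., 0.]), 0.995) corner (array([0., 0.]), 0.993) (array([0., 0.]), 0.99)
s7 s10 knob (array([0., 0.]), 0.996) corner (array([0., 0.]), 0.995) (array([0., 0.]), 0.991)
s10 s11 knob (array([0., 0.]), 0.996) corner (array([0., 0.]), 0.995) (array([0., 0.]), 0.992)
s11 s12 knob (array([-0.38, -0.25]), 0.986) corner (array([0., 0.]), 0.996) (array([0., 0.]), 0.992)
s10 s12 knob (array([-0.38, -0.25]), 0.987) corner (array([0., 0.]), 0.995) (array([0.12, 0.  ]), 0.99)
scene0 s12 knob (array([-0.38, -0.25]), 0.987) corner (array([0., 0.]), 0.994) (array([0., 0.]), 0.99)
```

The stop knob moved about 0.6 px in the top view (~1.2 mm) and about 0.45 px in the scene view (~1.0 mm). That is a slip, but still under the 2 mm limit. I'll unload straight back now and add no more push on the stop.

Request:
carry_out:
  plan:
    - [0,[0,-3,-0.2],[0,0,0]]
    - [0,[0,-3,-0.2],[0,0,0]]
    - [0,[0,-3,-0.2],[0,0,0]]
    - [0,[0,0,0],[0,0,0]]

```text
time_s: 17.2
eef_pos: [593.5, 6.6, 14.7]
ee_rot: [0.081, 0.768, 0.632, 0.067]
force: [-0.2, 0.1, -0.1]
grip_width: -0.003
```

```bash
python3 st.py scene:s13 top:t13
python3 - <<'E'
from h import *
E
```

```text
S 31.4 y -1.2 N 10.4 z 14.7 Fjig [-0.2  0.  -0.1] tq [ 0.05  0.12 -0.01] grip -0.003 t 17.2
```

View pics/s13.png

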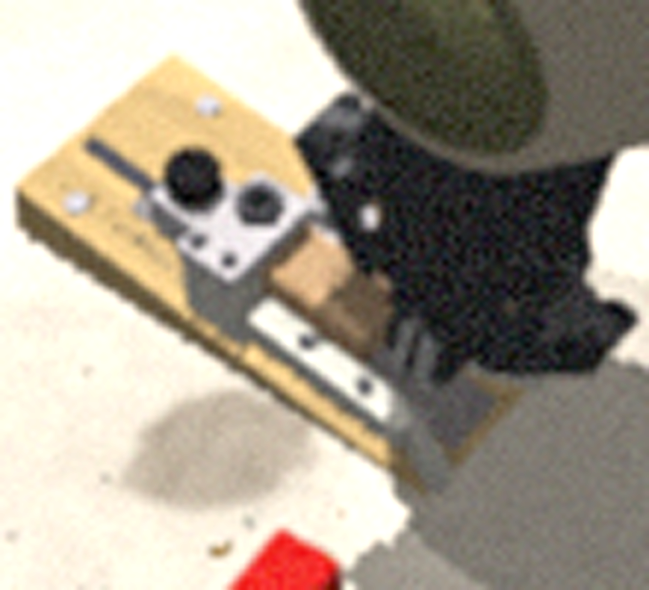

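The finger is unloaded. I'll retreat fully and check where the block and stop ended up.

Request:
carry_out:
  plan:
    - [0,[0,-8,-0.5],[0,0,0]]
    - [0,[0,-20,-1],[0,0,0]]
    - [0,[0,-20,-8],[0,0,0]]
    - [0,[0,-20,-30],[0,0,0]]
    - [0,[0,-15,-30],[0,0,0]]
    - [0,[0,0,0],[0,0,0]]

```text
time_s: 17.8
eef_pos: [498.4, 25.7, 68.8]
ee_rot: [0.082, 0.768, 0.632, 0.068]
force: [0.6, 0.4, 0.6]
grip_width: 0.004
```

```bash
python3 st.py scene:s14 top:t14
python3 - <<'E'
from h import *
def patch_shift(f0,f1,box):
  a=cv2.cvtColor(load(f0)["color"],cv2.COLOR_BGR2GRAY).astype(np.float32);b=cv2.cvtColor(load(f1)["color"],cv2.COLOR_BGR2GRAY).astype(np.float32)
  x0,y0,x1,y1=box;k=8
  T=cv2.resize(a[y0:y1,x0:x1],None,fx=k,fy=k,interpolation=cv2.INTER_CUBIC);m=3
  I=cv2.resize(b[y0-m:y1+m,x0-m:x1+m],None,fx=k,fy=k,interpolation=cv2.INTER_CUBIC)
  r=cv2.matchTemplate(I,T,cv2.TM_CCOEFF_NORMED);_,v,_,l=cv2.minMaxLoc(r);return (np.array(l)/k-m).round(2),round(v,3)
for f in("t11","t12","t13","t14"): print(f,patch_shift("top0.npz",f+".npz",(235,148,250,162)))
for f in("s11","s12","s13","s14"): print(f,patch_shift("scene0.npz",f+".npz",(216,203,230,218)))
E
```

```text
S -57.1 y -0.2 N 77.5 z 68.8 Fjig [0.5 0.5 0.6] tq [-0.01  0.05  0.02] grip 0.004 t 17.8
t11 (array([0., 0.]), 0.994)
t12 (array([ 0.12, -0.62]), 0.987)
t13 (array([ 0.12, -0.62]), 0.986)
t14 (array([ 0.12, -0.75]), 0.987)
s11 (array([0., 0.]), 0.994)
s12 (array([-0.38, -0.25]), 0.987)
s13 (array([-0.5 , -0.38]), 0.983)
s14 (array([-0.5 , -0.25]), 0.982)
```

View pics/s14.png

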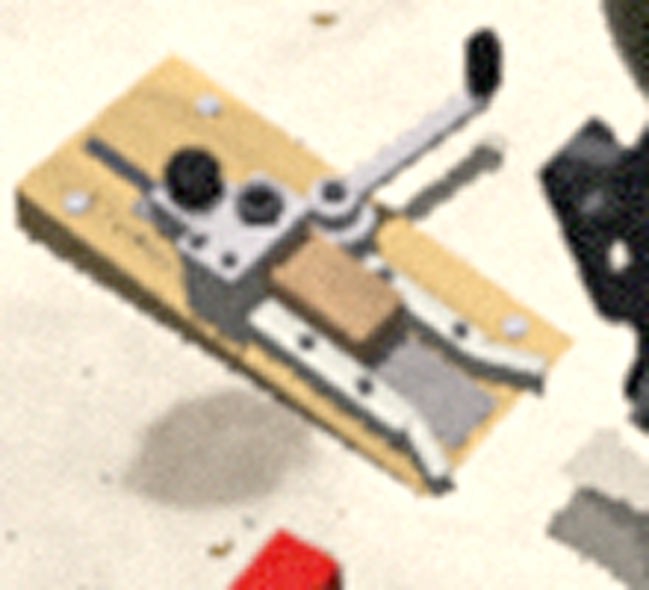

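View pics/t14.png

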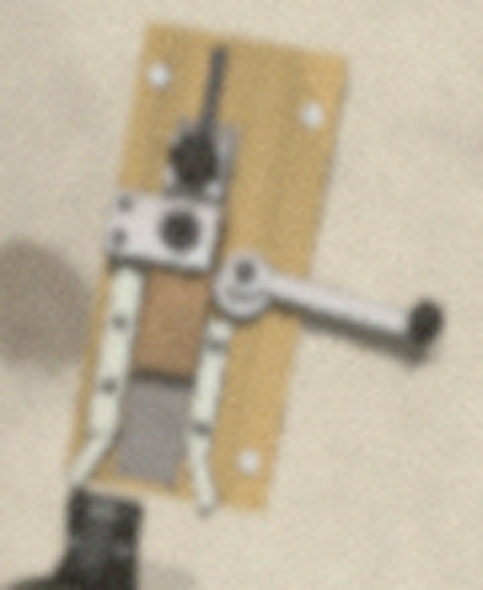

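```bash
cat > tail.py <<'E'
from h import *
import sys
# fit: render tail top edge: sample profile along bed direction on block top plane (n=22), y in +-9, find beech->bed edge
def prof(f,y0=-10,y1=8,smin=20,smax=75,n=22):
  c=load(f);im=cv2.cvtColor(c["color"],cv2.COLOR_BGR2HSV)
  bgr=c["color"].astype(np.float32);ch=bgr[...,2]-bgr[...,0]
  S=np.arange(smin,smax,.25);out=[]
  for s in S:
    uv=np.array([proj(c,jig(s,y,n)) for y in np.linspace(y0,y1,10)],np.float32)
    v=cv2.remap(ch,uv[:,0].reshape(1,-1),uv[:,1].reshape(1,-1),cv2.INTER_LINEAR);out.append(v.mean())
  return S,np.array(out)
for f in sys.argv[1:]:
  S,o=prof(f+".npz");o=cv2.GaussianBlur(o.reshape(1,-1),(9,1),0).ravel();g=np.gradient(o);lo,hi=np.percentile(o,5),np.percentile(o,90)
  k=np.where(o>(lo+hi)/2)[0][0];print(f,"tail edge s=%.2f"%S[k],"levels",lo.round(),hi.round())
E
python3 tail.py s14 t14
```

```text
s14 tail edge s=49.25 levels 6.0 45.0
t14 tail edge s=50.00 levels 7.0 36.0
```

Request:
carry_out:
  plan:
    - [0,[0,0,0],[0,0,0]]
    - [0,[0,0,0],[0,0,0]]
    - [0,[0,0,0],[0,0,0]]
    - [0,[0,0,0],[0,0,0]]
    - [0,[0,0,0],[0,0,0]]
    - [0,[0,0,0],[0,0,0]]

```text
time_s: 18.4
eef_pos: [500.0, 24.9, 65.2]
ee_rot: [0.081, 0.768, 0.632, 0.066]
force: [-0.2, -0.0, -0.3]
grip_width: -0.002
```

```bash
python3 st.py scene:s15 top:t15;python3 tail.py s15 t15 s7 t7
```

```text
S -55.9 y -0.7 N 73.7 z 65.2 Fjig [-0.2 -0.  -0.3] tq [0.06 0.14 0.  ] grip -0.002 t 18.4
s15 tail edge s=49.25 levels 6.0 45.0
t15 tail edge s=49.75 levels 7.0 36.0
s7 tail edge s=20.00 levels 14.0 47.0
t7 tail edge s=20.00 levels 10.0 38.0
```

Run:
```python
import sys;sys.argv=["x"]
exec(open("tail.py").read())
for f in("s7","t7","s9"):
  S,o=prof(f+".npz",smin=40,smax=82);o=cv2.GaussianBlur(o.reshape(1,-1),(9,1),0).ravel()
  h=np.median(o[:40]);l=o[-30:].min();k=np.where(o>(h+l)/2)[0][-1];print(f,"nose",S[k],h.round(),l.round(),o[::12].round())
for f in("s7","t7"):
  S,o=prof(f+".npz",smin=-20,smax=30,n=22);print(f,"tail prof",[(a,b.round()) for a,b in zip(S[::8],o[::8])])
```

```text
s7 nose 69.25 46.0 3.0 [47. 46. 46. 46. 45. 45. 44. 46. 45. 40. 22. 12.  7.  4.]
t7 nose 68.5 38.0 7.0 [38. 38. 38. 38. 37. 37. 37. 38. 36. 30. 17.  9.  8.  8.]
s9 nose 73.25 48.0 3.0 [48. 49. 47. 48. 47. 47. 47. 47. 46. 47. 47. 30.  8.  4.]
s7 tail prof [(np.float64(-20.0), np.float32(17.0)), (np.float64(-18.0), np.float32(17.0)), (np.float64(-16.0), np.float32(18.0)), (np.float64(-14.0), np.float32(17.0)), (np.float64(-12.0), np.float32(17.0)), (np.float64(-10.0), np.float32(14.0)), (np.float64(-8.0), np.float32(12.0)), (np.float64(-6.0), np.float32(16.0)), (np.float64(-4.0), np.float32(19.0)), (np.float64(-2.0), np.float32(24.0)), (np.float64(0.0), np.float32(35.0)), (np.float64(2.0), np.float32(44.0)), (np.float64(4.0), np.float32(45.0)), (np.float64(6.0), np.float32(45.0)), (np.float64(8.0), np.float32(43.0)), (np.float64(10.0), np.float32(44.0)), (np.float64(12.0), np.float32(44.0)), (np.float64(14.0), np.float32(44.0)), (np.float64(16.0), np.float32(45.0)), (np.float64(18.0), np.float32(45.0)), (np.float64(20.0), np.float32(45.0)), (np.float64(22.0), np.float32(45.0)), (np.flo
[... 371 characters left out ...]
), np.float32(17.0)), (np.float64(-6.0), np.float32(16.0)), (np.float64(-4.0), np.float32(15.0)), (np.float64(-2.0), np.float32(18.0)), (np.float64(0.0), np.float32(25.0)), (np.float64(2.0), np.float32(31.0)), (np.float64(4.0), np.float32(34.0)), (np.float64(6.0), np.float32(35.0)), (np.float64(8.0), np.float32(35.0)), (np.float64(10.0), np.float32(36.0)), (np.float64(12.0), np.float32(36.0)), (np.float64(14.0), np.float32(36.0)), (np.float64(16.0), np.float32(37.0)), (np.float64(18.0), np.float32(36.0)), (np.float64(20.0), np.float32(36.0)), (np.float64(22.0), np.float32(36.0)), (np.float64(24.0), np.float32(36.0)), (np.float64(26.0), np.float32(37.0)), (np.float64(28.0), np.float32(38.0))]
```

The block is stationary with its tail at about 49.5 mm. That matches its loaded position (finger S 37.2 plus a 12.4 mm offset), so it hasn't rebounded. I'll re-touch very lightly, one small row per call, to confirm contact without loading the stop.

Request:
carry_out:
  plan:
    - [0,[0,15,30],[0,0,0]]
    - [0,[0,20,30],[0,0,0]]
    - [0,[0,20,8],[0,0,0]]
    - [0,[0,20,1],[0,0,0]]
    - [0,[0,8,0.5],[0,0,0]]
    - [0,[0,0,0],[0,0,0]]
    - [0,[0,0,0],[0,0,0]]

```text
time_s: 19.08
eef_pos: [593.2, 6.7, 14.8]
ee_rot: [0.081, 0.768, 0.632, 0.066]
force: [0.1, 0.1, 0.4]
grip_width: -0.002
```

```bash
python3 st.py
```

```text
S 31.1 y -1.2 N 10.5 z 14.8 Fjig [0.  0.1 0.4] tq [0.04 0.09 0.03] grip -0.002 t 19.0833
```

Request:
carry_out:
  plan:
    - [0,[0,2,0.14],[0,0,0]]
    - [0,[0,2,0.14],[0,0,0]]
    - [0,[0,0,0],[0,0,0]]

```text
time_s: 19.33
eef_pos: [597.6, 5.8, 15.7]
ee_rot: [0.081, 0.768, 0.632, 0.067]
force: [0.5, 0.3, 0.2]
grip_width: 0.001
```

```bash
python3 st.py
```

```text
S 35.7 y -1.2 N 10.8 z 15.7 Fjig [0.5 0.4 0.2] tq [-0.01  0.04 -0.04] grip 0.001 t 19.3333
```

Request:
carry_out:
  plan:
    - [0,[0,0.4,0],[0,0,0]]
    - [0,[0,0,0],[0,0,0]]

```text
time_s: 19.5
eef_pos: [598.0, 5.7, 15.6]
ee_rot: [0.081, 0.768, 0.632, 0.067]
force: [0.5, 0.1, 0.1]
grip_width: 0.001
```

Request:
carry_out:
  plan:
    - [0,[0,0.4,0],[0,0,0]]
    - [0,[0,0,0],[0,0,0]]

```text
time_s: 19.67
eef_pos: [598.5, 5.6, 15.6]
ee_rot: [0.081, 0.768, 0.632, 0.067]
force: [0.2, -0.1, 0.2]
grip_width: 0.0
```

Request:
carry_out:
  plan:
    - [0,[0,0.3,0],[0,0,0]]
    - [0,[0,0,0],[0,0,0]]

```text
time_s: 19.83
eef_pos: [598.7, 5.5, 15.5]
ee_rot: [0.081, 0.768, 0.632, 0.066]
force: [-0.1, -0.0, 0.5]
grip_width: -0.001
```

Request:
carry_out:
  plan:
    - [0,[0,0.3,0],[0,0,0]]
    - [0,[0,0,0],[0,0,0]]

```text
time_s: 20.0
eef_pos: [598.8, 5.5, 15.5]
ee_rot: [0.081, 0.768, 0.632, 0.066]
force: [-1.9, 0.4, 1.2]
grip_width: -0.002
```

Request:
carry_out:
  plan:
    - [0,[0,0.2,0],[0,0,0]]
    - [0,[0,0,0],[0,0,0]]

```text
time_s: 20.17
eef_pos: [598.9, 5.5, 15.5]
ee_rot: [0.08, 0.768, 0.632, 0.066]
force: [-3.3, 0.0, 0.2]
grip_width: 0.001
```

The block resists 3.3 N without moving, so it is on the stop. I'll retreat, raise, and bring the tool upright.

Request:
carry_out:
  plan:
    - [0,[0,-3,-0.2],[0,0,0]]
    - [0,[0,-13,-1],[0,0,0]]
    - [0,[0,-20,-2],[0,0,0]]
    - [0,[0,-20,-12],[0,0,0]]
    - [0,[0,-20,-30],[0,0,0]]
    - [0,[0,-10,-30],[0,0,0]]
    - [20,[0,0,-30],[1,0,0]]
    - [40,[0,0,-10],[1,0,0]]
    - [40,[0,0,0],[0,0,0]]
    - [40,[0,0,0],[0,0,0]]

```text
time_s: 21.0
eef_pos: [495.9, 25.7, 106.5]
ee_rot: [0.007, 0.772, 0.635, 0.006]
force: [-0.3, -1.0, 0.3]
grip_width: 0.469
```

```bash
python3 st.py scene:s16 top:t16; python3 tail.py s16 t16
python3 - <<'E'
from h import *
for f in("s16","t16","scene0","top0"):
  c=load(f+".npz");P=world(c);J=np.stack([np.cos(JIG[2])*(P[...,0]-JIG[0])+np.sin(JIG[2])*(P[...,1]-JIG[1]),-np.sin(JIG[2])*(P[...,0]-JIG[0])+np.cos(JIG[2])*(P[...,1]-JIG[1]),P[...,2]],-1)
  m=(J[...,2]>48)&(J[...,2]<70)&(J[...,1]<-75)&(J[...,1]>-125)&(J[...,0]>40)&(J[...,0]<115)&(c["color"].max(2)<70)
  q=J[m];print(f,len(q),((q.max(0)+q.min(0))/2).round(1),np.median(q,0).round(1))
p,r,s=cur();t=jigh(81,-100.5,110);print(s["joints"],delta(p,r,t,Rt(79.2-7.3)))
E
```

```text
S -54.3 y -0.7 N 115.2 z 106.5 Fjig [-0.1 -1.   0.3] tq [-0.05  0.03  0.04] grip 0.469 t 21.0
s16 tail edge s=49.25 levels 7.0 46.0
t16 tail edge s=50.00 levels 7.0 37.0
s16 20 [ 80.2 -97.6  57. ] [ 80.8 -94.   59.4]
t16 27 [  79.3 -100.8   56.8] [  78.4 -101.2   61.5]
scene0 46 [ 79.  -98.6  56.1] [ 77.5 -97.3  59.4]
top0 29 [  79.9 -100.7   56.6] [  78.3 -101.2   61.7]
[-1.84417107e-01  3.83760147e-01  1.75811879e+00 -2.15787374e-04
  9.85966663e-01  9.63023106e-03] (array([-99.03, 153.  ,  -2.57]), array([ 0.131, -0.008,  1.165]))
```

View pics/s16.png

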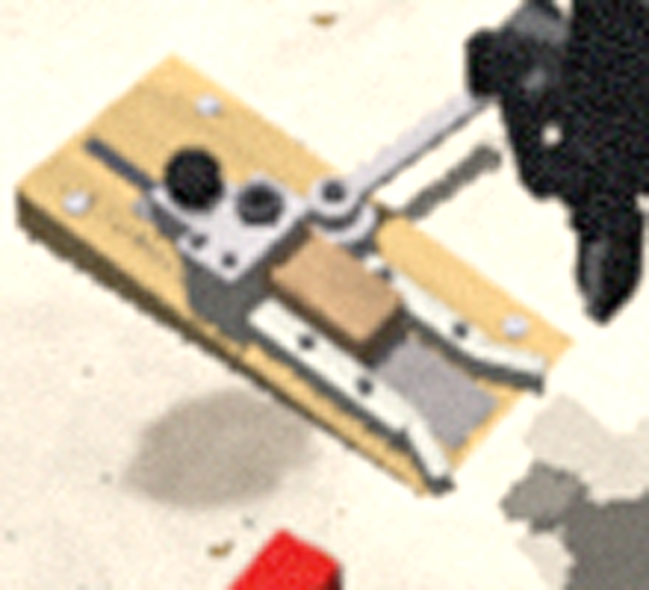

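The block and stop are unchanged from before. I'll move over the lever knob with the jaws tangential.

Request:
carry_out:
  plan:
    - [40,[-19.6,30.4,0],[0,0,0]]
    - [40,[-19.6,30.4,0],[0,0,0]]
    - [40,[-19.6,30.4,0],[0,0,0]]
    - [40,[-19.6,30.4,0],[0,0,0]]
    - [40,[-19.6,30.4,0],[0,0,0]]
    - [40,[0,0,0],[0.13,0,0.6]]
    - [40,[0,0,0],[0,0,0.57]]
    - [40,[0,0,0],[0,0,0]]
    - [40,[0,0,0],[0,0,0]]

```text
time_s: 21.85
eef_pos: [624.7, -99.3, 107.5]
ee_rot: [-0.001, 0.809, 0.588, -0.0]
force: [0.5, 0.0, 1.2]
grip_width: 0.471
```

Run:
```python
from h import *
p,r,s=cur();t=jigh(80,-99.5,42);print(inv(p),delta(p,r,t,Rt(79.2-7.7)),s["grip_width"])
from rig import ctrl
for n in("scene","top"):
  c=ctrl.capture(n);b=(220,150,320,240) if n=="scene" else (240,140,340,230)
  im=c["color"][b[1]:b[3],b[0]:b[2]];cv2.imwrite(f"pics/{n}17.png",cv2.convertScaleAbs(cv2.resize(im,None,fx=6,fy=6,interpolation=cv2.INTER_CUBIC),alpha=1.8))
```

```text
[ 80.11746314 -99.29662105 107.48027867] (array([-2.400e-01, -2.000e-02,  6.548e+01]), array([-0.011, -0.004,  0.079])) 0.4705486211078178
```

View pics/scene17.png

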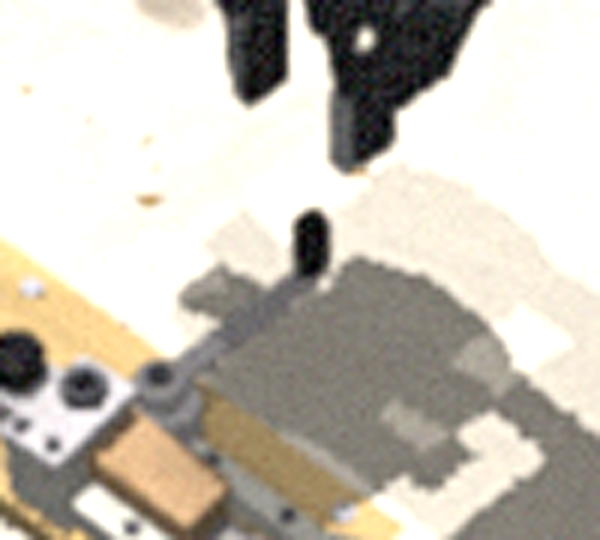

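View pics/top17.png

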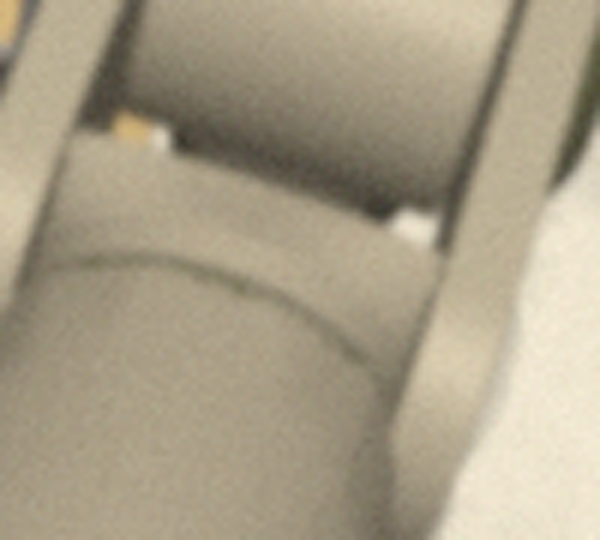

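The knob (scene crop (312,240)) is centred below the open jaws. Descending, then narrowing to a loose cage.

Request:
carry_out:
  plan:
    - [40,[0,0,15],[0,0,0.08]]
    - [40,[0,0,15],[0,0,0]]
    - [40,[0,0,12],[0,0,0]]
    - [40,[0,0,10],[0,0,0]]
    - [40,[0,0,8],[0,0,0]]
    - [40,[0,0,4],[0,0,0]]
    - [30,[0,0,0],[0,0,0]]
    - [20,[0,0,0],[0,0,0]]
    - [18,[0,0,0],[0,0,0]]
    - [18,[0,0,0],[0,0,0]]
    - [18,[0,0,0],[0,0,0]]
  grip_force: 20

```text
time_s: 22.87
eef_pos: [625.5, -99.6, 45.2]
ee_rot: [0.0, 0.812, 0.583, 0.0]
force: [-0.4, -0.0, 0.2]
grip_width: 0.211
```

Run:
```python
from h import *
p,r,s=cur();print(inv(p),s["grip_width"]*85.4,s["force"])
from rig import ctrl
n="scene"
c=ctrl.capture(n);b=(220,150,320,240)
im=c["color"][b[1]:b[3],b[0]:b[2]];cv2.imwrite(f"pics/{n}18.png",cv2.convertScaleAbs(cv2.resize(im,None,fx=6,fy=6,interpolation=cv2.INTER_CUBIC),alpha=1.8))
```

```text
[ 80.966912   -99.51300111  45.21158172] 18.003060178492138 [-0.40177039 -0.02628744  0.21334323]
```

View pics/scene18.png

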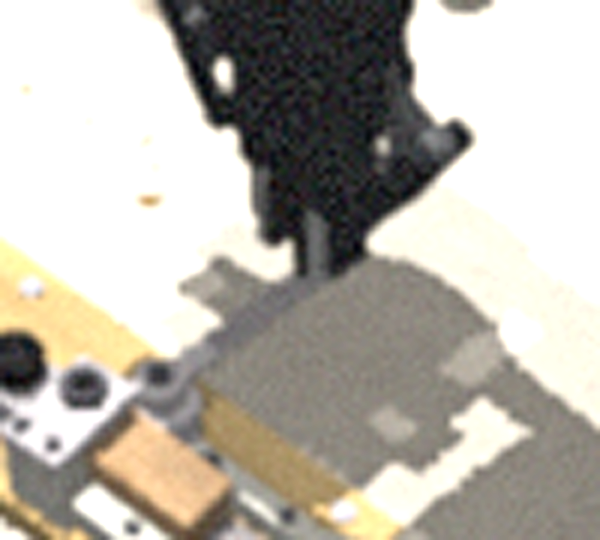

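Request:
carry_out:
  plan:
    - [18,[0.23,-5.88,0],[0,0,0.75]]
    - [18,[0.23,-5.88,0],[0,0,0.75]]
    - [18,[0.23,-5.88,0],[0,0,0.75]]
    - [18,[0.23,-5.88,0],[0,0,0.75]]
    - [18,[0,0,0],[0,0,0]]

```text
time_s: 23.33
eef_pos: [604.1, -88.3, 45.0]
ee_rot: [-0.0, 0.894, 0.448, -0.0]
force: [0.1, -0.0, -0.2]
grip_width: 0.212
```

```bash
cat > lv.py <<'E'
from h import *
import sys
p,r,s=cur();q=inv(p);v=q[:2]-[90,-28];fx=r.inv().apply(s["force"]);az=np.degrees(np.arctan2(*r.as_matrix()[[1,0],0]))
print("pos",q.round(1),"rad %.1f ang %.3f"%(np.hypot(*v),np.arctan2(-v[0],-v[1])),"tool ang %.3f"%np.radians(79.2-az),"Ftool",fx.round(1),s["grip_width"]*85.4,s["time_s"])
E
python3 lv.py
```

```text
pos [ 57.8 -92.4  45. ] rad 72.0 ang 0.463 tool ang 0.453 Ftool [0.1 0.1 0.2] 18.133173783511648 23.3333
```

Request:
carry_out:
  plan:
    - [18,[0.1,-5.88,0],[0,0,0.75]]
    - [18,[0.1,-5.88,0],[0,0,0.75]]
    - [18,[0.1,-5.88,0],[0,0,0.75]]
    - [18,[0.1,-5.88,0],[0,0,0.75]]
    - [18,[0.1,-5.88,0],[0,0,0.75]]
    - [18,[0,0,0],[0,0,0]]

```text
time_s: 23.83
eef_pos: [584.4, -66.9, 45.0]
ee_rot: [-0.0, 0.964, 0.266, 0.0]
force: [-1.3, -0.3, -0.3]
grip_width: 0.213
```

```bash
python3 lv.py; python3 st.py scene:s19 top:t19; python3 tail.py s19
```

```text
pos [ 34.4 -75.1  45. ] rad 72.8 ang 0.868 tool ang 0.843 Ftool [-1.3 -0.4  0.3] 18.149362865318672 23.8333
S 40.4 y -75.1 N 39.7 z 45.0 Fjig [-1.2 -0.6 -0.3] tq [-0.08  0.05 -0.05] grip 0.213 t 23.8333
s19 tail edge s=50.25 levels 5.0 43.0
```

View pics/s19.png

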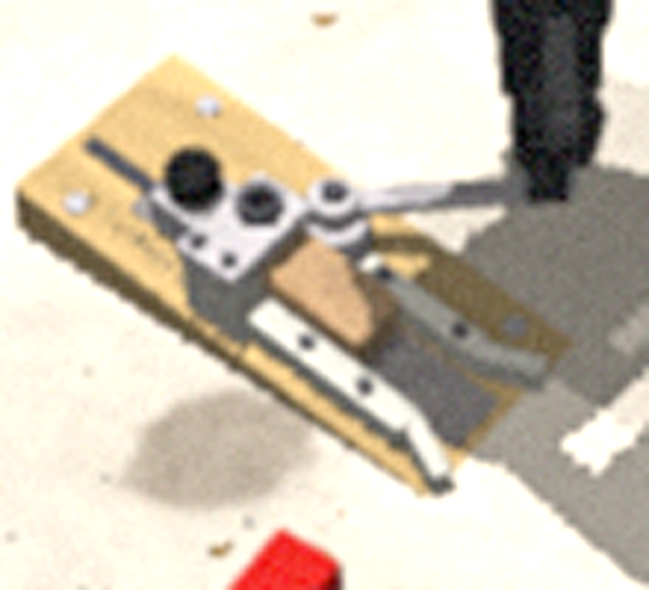

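The lever is following and the block is in place (its tail edge is shaded now). Continuing into the loaded part.

Request:
carry_out:
  plan:
    - [18,[0.1,-5.88,0],[0,0,0.75]]
    - [18,[0.1,-5.88,0],[0,0,0.75]]
    - [18,[0.2,-5.88,0],[0,0,0.75]]
    - [18,[0.2,-5.88,0],[0,0,0.75]]
    - [18,[0,0,0],[0,0,0]]

```text
time_s: 24.35
eef_pos: [575.5, -45.6, 44.8]
ee_rot: [-0.0, 0.994, 0.113, -0.0]
force: [0.2, -0.5, -0.2]
grip_width: 0.212
```

```bash
python3 lv.py
```

```text
pos [ 21.7 -55.8  44.8] rad 73.7 ang 1.184 tool ang 1.157 Ftool [0.1 0.6 0.2] 18.13420953070877 24.35
```

Request:
carry_out:
  plan:
    - [18,[0.2,-5.88,0],[0,0,0.75]]
    - [18,[0.2,-5.88,0],[0,0,0.75]]
    - [18,[0.2,-5.88,0],[0,0,0.75]]
    - [18,[0,0,0],[0,0,0]]

```text
time_s: 24.68
eef_pos: [573.6, -28.4, 44.8]
ee_rot: [-0.0, 1.0, -0.004, -0.0]
force: [0.1, 0.0, 0.1]
grip_width: 0.21
```

```bash
python3 lv.py
```

```text
pos [ 16.7 -39.2  44.8] rad 74.2 ang 1.419 tool ang 1.391 Ftool [ 0.1 -0.  -0.1] 17.934899912175712 24.6833
```

```bash
python3 st.py scene:s20 top:t20
```

```text
S 22.8 y -39.2 N 42.0 z 44.8 Fjig [0.1 0.  0.1] tq [-0.02 -0.03  0.07] grip 0.21 t 24.6833
```

View pics/s20.png

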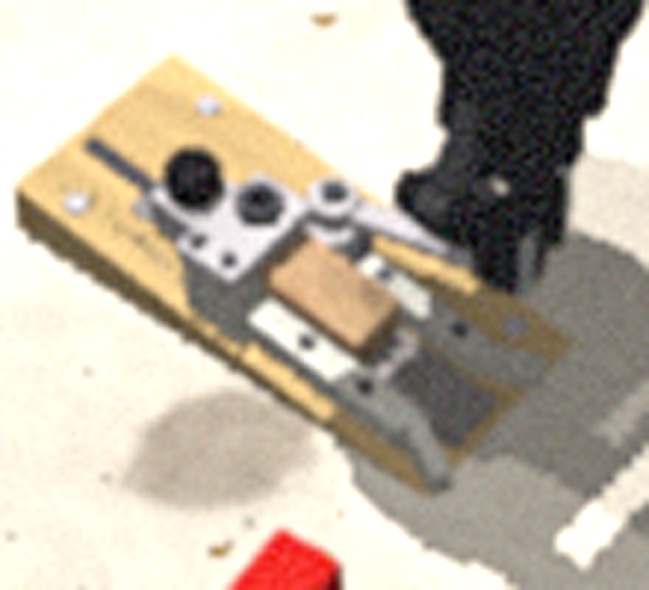

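View pics/t20.png

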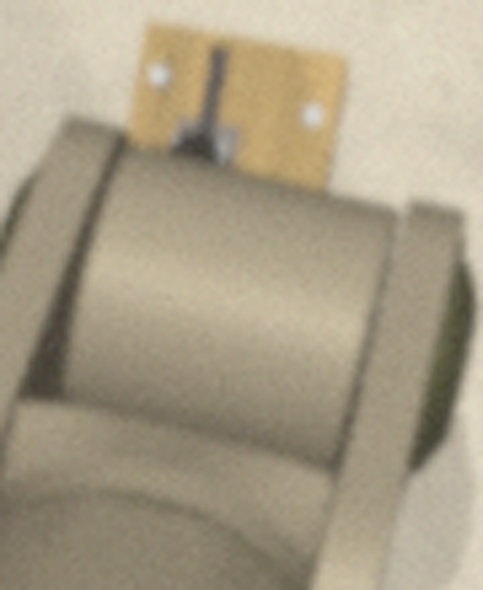

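Request:
carry_out:
  plan:
    - [18,[0.1,-3.93,0],[0,0,0.5]]
    - [18,[0.1,-3.93,0],[0,0,0.5]]
    - [18,[0,0,0],[0,0,0]]

```text
time_s: 25.03
eef_pos: [574.1, -20.8, 44.8]
ee_rot: [-0.0, 0.998, -0.057, 0.0]
force: [-0.1, -0.8, -0.1]
grip_width: 0.208
```

```bash
python3 lv.py
```

```text
pos [ 15.7 -31.7  44.8] rad 74.4 ang 1.521 tool ang 1.496 Ftool [-0.   0.8  0.1] 17.743287030855708 25.0333
```

Request:
carry_out:
  plan:
    - [18,[0.1,-3,0],[0,0,0.4]]
    - [18,[0,-2,0],[0,0,0.3]]
    - [18,[0,0,0],[0,0,0]]

```text
time_s: 25.28
eef_pos: [574.8, -16.0, 44.7]
ee_rot: [-0.0, 0.996, -0.093, -0.0]
force: [0.2, -3.4, -0.1]
grip_width: 0.208
```

```bash
python3 lv.py; python3 st.py scene:s21
```

```text
pos [ 15.5 -26.9  44.7] rad 74.5 ang 1.585 tool ang 1.568 Ftool [0.8 3.3 0.1] 17.79353168927275 25.2833
S 21.6 y -26.9 N 42.1 z 44.7 Fjig [ 0.8 -3.3 -0.1] tq [-0.39 -0.06  0.06] grip 0.208 t 25.2833
```

View pics/s21.png

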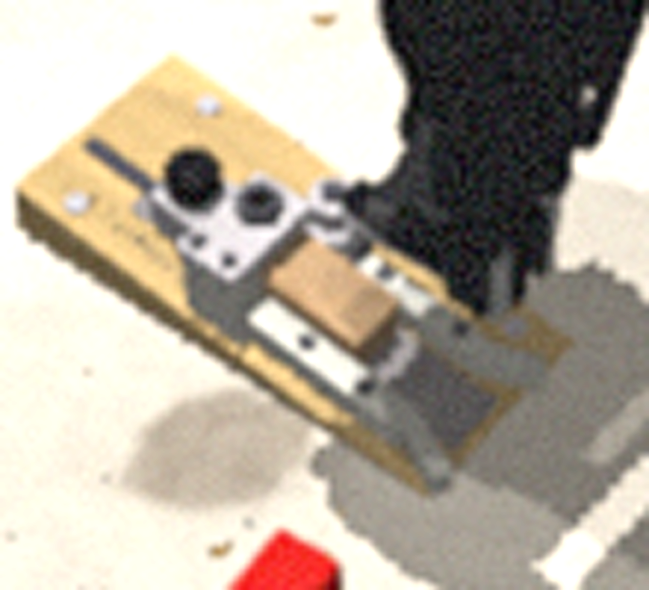

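The cam is biting now (3.3 N). I'll go on in small steps, watching for the end stop.

Request:
carry_out:
  plan:
    - [18,[0,-1.3,0],[0,0,0.15]]
    - [18,[0,0,0],[0,0,0]]

```text
time_s: 25.5
eef_pos: [575.0, -14.6, 44.7]
ee_rot: [-0.0, 0.995, -0.102, -0.0]
force: [-0.2, -4.4, -0.6]
grip_width: 0.205
```

```bash
python3 lv.py
```

```text
pos [ 15.4 -25.4  44.7] rad 74.6 ang 1.605 tool ang 1.586 Ftool [0.7 4.4 0.6] 17.518740682081653 25.5
```

Request:
carry_out:
  plan:
    - [18,[0,-1.3,0],[0,0,0.15]]
    - [18,[0,0,0],[0,0,0]]

```text
time_s: 25.67
eef_pos: [575.3, -12.9, 44.8]
ee_rot: [-0.0, 0.994, -0.11, 0.0]
force: [0.4, -2.3, -0.6]
grip_width: 0.211
```

```bash
python3 lv.py
```

```text
pos [ 15.4 -23.7  44.8] rad 74.7 ang 1.628 tool ang 1.603 Ftool [0.9 2.2 0.6] 18.03011312688886 25.6667
```

Request:
carry_out:
  plan:
    - [18,[0,-0.8,0],[0,0,0.1]]
    - [18,[0,0,0],[0,0,0]]

```text
time_s: 25.83
eef_pos: [575.4, -12.1, 44.8]
ee_rot: [-0.0, 0.993, -0.115, -0.0]
force: [1.0, -2.1, -0.8]
grip_width: 0.209
```

```bash
python3 lv.py
```

```text
pos [ 15.4 -23.   44.8] rad 74.8 ang 1.638 tool ang 1.613 Ftool [1.5 1.8 0.8] 17.812014567687775 25.8333
```

Request:
carry_out:
  plan:
    - [18,[0,-0.8,0],[0,0,0]]
    - [18,[0,0,0],[0,0,0]]

```text
time_s: 26.0
eef_pos: [575.5, -11.3, 44.8]
ee_rot: [-0.0, 0.993, -0.115, -0.0]
force: [0.1, -3.5, -0.6]
grip_width: 0.209
```

```bash
python3 lv.py
```

```text
pos [ 15.4 -22.1  44.8] rad 74.9 ang 1.650 tool ang 1.613 Ftool [0.9 3.4 0.6] 17.838459946567525 26.0
```

Request:
carry_out:
  plan:
    - [18,[0,-0.8,0],[0,0,0]]
    - [18,[0,0,0],[0,0,0]]

```text
time_s: 26.17
eef_pos: [575.7, -10.5, 44.8]
ee_rot: [-0.0, 0.993, -0.115, -0.0]
force: [-0.1, -1.6, -0.5]
grip_width: 0.207
```

```bash
python3 lv.py
```

```text
pos [ 15.3 -21.3  44.8] rad 75.0 ang 1.660 tool ang 1.613 Ftool [0.3 1.6 0.5] 17.693902012704005 26.1667
```

Request:
carry_out:
  plan:
    - [18,[0,-0.8,0],[0,0,0]]
    - [18,[0,0,0],[0,0,0]]

```text
time_s: 26.33
eef_pos: [575.8, -9.8, 44.7]
ee_rot: [-0.0, 0.993, -0.115, -0.0]
force: [-0.2, -2.4, -0.2]
grip_width: 0.209
```

```bash
python3 lv.py
```

```text
pos [ 15.3 -20.6  44.7] rad 75.1 ang 1.670 tool ang 1.613 Ftool [0.4 2.4 0.2] 17.810446208026477 26.3333
```

Request:
carry_out:
  plan:
    - [18,[0,-0.8,0],[0,0,0]]
    - [18,[0,0,0],[0,0,0]]

```text
time_s: 26.5
eef_pos: [575.9, -9.4, 44.8]
ee_rot: [0.0, 0.993, -0.115, -0.0]
force: [-1.5, -5.0, 0.8]
grip_width: 0.211
```

```bash
python3 lv.py
```

```text
pos [ 15.4 -20.2  44.8] rad 75.0 ang 1.676 tool ang 1.613 Ftool [-0.3  5.2 -0.8] 18.015938687445917 26.5
```

Request:
carry_out:
  plan:
    - [18,[0,-0.6,0],[0,0,0]]
    - [18,[0,0,0],[0,0,0]]

```text
time_s: 26.67
eef_pos: [576.0, -9.2, 44.8]
ee_rot: [0.0, 0.993, -0.115, -0.0]
force: [-1.9, -7.7, -0.3]
grip_width: 0.212
```

```bash
python3 lv.py
```

```text
pos [ 15.4 -20.   44.8] rad 75.0 ang 1.678 tool ang 1.613 Ftool [-0.1  7.9  0.3] 18.138859194693712 26.6667
```

The end stop is reached: force rises to 7.7 N with no movement. I'll release centred and lift away.

Request:
carry_out:
  plan:
    - [18,[0,1.5,0],[0,0,0]]
    - [18,[0,1.5,0],[0,0,0]]
    - [36,[0,0,0],[0,0,0]]
    - [36,[0,0,0],[0,0,0]]
    - [36,[0,0,0],[0,0,0]]
    - [36,[0,0,-10],[0,0,0]]
    - [36,[0,0,-20],[0,0,0]]
    - [36,[0,0,-35],[0,0,0]]
    - [36,[-30,0,-25],[0,0,0]]
    - [36,[-35,0,-15],[0,0,0]]
    - [36,[-35,0,-10],[0,0,0]]
    - [36,[-35,0,0],[0,0,0]]
    - [36,[-35,0,0],[0,0,0]]
    - [36,[0,0,0],[0,0,0]]

```text
time_s: 27.83
eef_pos: [404.9, 29.1, 159.9]
ee_rot: [-0.0, 0.993, -0.114, -0.002]
force: [-0.3, -0.9, -0.1]
grip_width: 0.419
```

```bash
python3 st.py scene:s22 top:t22; python3 tail.py s22 t22
python3 - <<'E'
from h import *
def patch_shift(f0,f1,box):
  a=cv2.cvtColor(load(f0)["color"],cv2.COLOR_BGR2GRAY).astype(np.float32);b=cv2.cvtColor(load(f1)["color"],cv2.COLOR_BGR2GRAY).astype(np.float32)
  x0,y0,x1,y1=box;k=8
  T=cv2.resize(a[y0:y1,x0:x1],None,fx=k,fy=k,interpolation=cv2.INTER_CUBIC);m=3
  I=cv2.resize(b[y0-m:y1+m,x0-m:x1+m],None,fx=k,fy=k,interpolation=cv2.INTER_CUBIC)
  r=cv2.matchTemplate(I,T,cv2.TM_CCOEFF_NORMED);_,v,_,l=cv2.minMaxLoc(r);return (np.array(l)/k-m).round(2),round(v,3)
print(patch_shift("top0.npz","t22.npz",(235,148,250,162)),patch_shift("scene0.npz","s22.npz",(216,203,230,218)))
for n,b in(("jar",(126,138,158,172)),("marker",(365,200,425,248)),("awl",(362,132,408,184)),("cap",(336,246,360,270))): print(n,patch_shift("top0.npz","t22.npz",b))
E
```

```text
S -136.1 y -14.4 N 180.6 z 159.9 Fjig [-0.1 -0.9 -0.1] tq [0.03 0.02 0.  ] grip 0.419 t 27.8333
s22 tail edge s=49.50 levels 7.0 42.0
t22 tail edge s=50.00 levels 7.0 35.0
(array([ 0.12, -0.75]), 0.986) (array([-0.5 , -0.25]), 0.982)
jar (array([0., 0.]), 0.998)
marker (array([0., 0.]), 0.998)
awl (array([0., 0.]), 0.995)
cap (array([0., 0.]), 0.988)
```

View pics/s22.png

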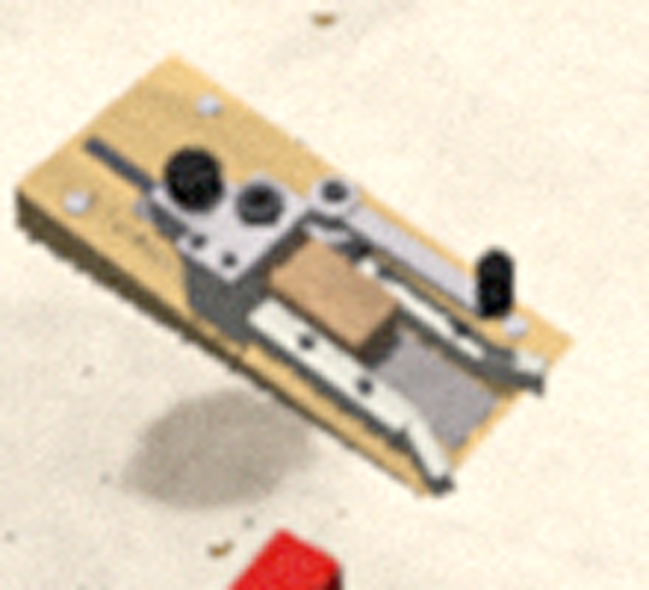

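View pics/t22.png

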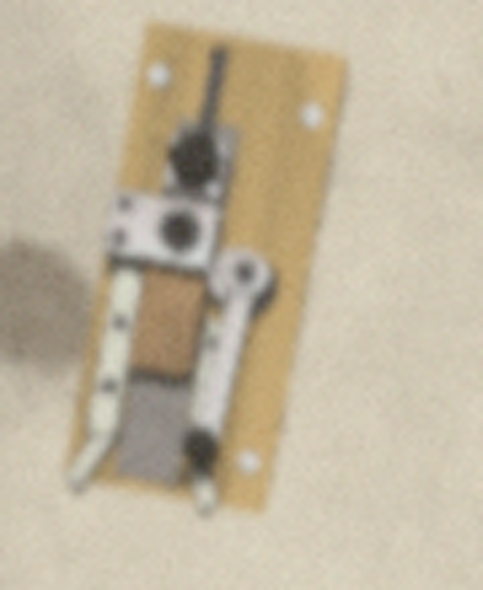

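The lever now points down the ramp (top crop: pivot (243,270), knob (200,447)). The block is against the fence with its tail unchanged at about 49.5–50 mm. The jar, marker, awl and cap show zero shift. Handing in.

Run:
```python
from rig import ctrl
print(ctrl.finish_job())
```

```text
the job is handed in; nothing more can be done
None
```

The block is in the jig, against the end stop and clamped, but I pushed the stop too hard on the way and it slipped slightly. I handed in at about 28 s of the 66 s allowed.

- **Stop slip:** I sent several push steps without reading the force in between, and it rose to about 20 N against the stop, which slips at about 8 N. The images put the slip at 1.0–1.3 mm right after the push, and 1.2–1.5 mm in the last check. That is under the 2 mm limit, but with little margin at this image resolution. I backed off at once.
- **Block:** A later light touch met 3.3 N with the block not moving, so it rests against the stop. Its tail stayed at about 49.5–50 mm up the bed after clamping.
- **Lever:** The cam started to bite at about 3–4 N. I kept pushing until the lever hit its end stop, where the force rose to 7.7 N with no movement. My jig estimate put the gripper at 1.68 rad there, past the 1.62 limit; I put this down to slack round the knob and a 1–2 mm error in the jig position. In the last images the lever points down the ramp and the block sits at the fence.
- **Bystanders:** The jar, marker, awl and white cap show no movement in the top camera. The gripper was clear of everything when I handed in.

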